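Shade off, clear lid stays: reading cassettes in the incubator

ROBOT

A 6-joint arm with a two-finger parallel gripper is mounted at the origin on the work surface. World frame = base frame: x ahead of the robot, y to its left, z up, the work surface at z = 0. Lengths are in m, angles in rad, forces in N, time in s.
With the tool pointing down it reaches from about 0.425 to 0.95 m from the base axis. Payload 3.5 kg.
Tool frame: the origin (TCP) lies between the finger pads; the fingertips stand 17 mm ahead of it and the grasp point (between the pads) lies 2 mm behind it; z points along the fingers, y is the direction in which the jaws open and shut (so a half turn about z gives the same grasp; the last joint's range is limited). The gripper opens to 85 mm and grips with 20 to 120 N. Pads are 22 mm wide; open, the fingers measure 114 mm over their backs; the gripper's body (76 mm by 85 mm) begins 54 mm behind the grasp point. The pads swing forward as they close: fully open they stand 13 mm farther back than shut.
Start: joints at [-1.406, 0.286, 1.577, -0, 1.279, -0.15], TCP at [0.209, -0.642, 0.248] pointing down, gripper open.
Joint ranges: [-2.77, 2.77], [-0.9, 2.22], [0.21, 2.48], [-1.53, 4.67], [0.24, 2.81], [-2.84, 2.84]. Speed limits (rad/s): [2.79, 2.79, 3.14, 3.14, 3.14, 3.14].

INTERFACE

Orientations are given as a unit quaternion [x, y, z, w].
In Python, from plant import ctrl gives the robot as it stands.
- The arm moves only by the tool carry_out, never from a script. Its argument "commands" is a list of rows, each an object with "delta_pos": the shift along the tool's x, y, z in m, a list of three; "delta_rot": the turn, a rotation vector about the tool's x, y, z in rad, a list of three; "claw": the opening in per cent of the stroke, from 0 (shut) to 100 (fully open). A call has 1 to 8 rows; each row is the pose to reach, as a shift and turn from the pose measured when the call began, along the tool's axes at that moment; what a row does not reach only later rows make up. A row lasts 1/12 s, in which the tool goes at most 41.7 mm and 7.16 degrees, less where a joint would pass 70% of its speed; a pose out of reach is approached as far as the arm can. A call with a gripper value outside its range is refused whole. The fingers move at their own pace and stop on an object; "force" is the grip in N (left out, the last holds). Time passes only in rows, so rows that repeat a pose let the fingers close. It gives the time, the measured TCP pose, the force and the opening at its end, in the units of the state.
- ctrl.get_state(): the state, without advancing time (a new reading comes with each control period).
- ctrl.read_camera(name): name is "scene" or "top" or "wrist"; returns (picture, depth): 420x560x3 uint8, red, green, blue; 420x560 float32, m along the optical axis (not along the pixel's ray), 0 where there is no reading.
- ctrl.camera_info(name): a dict with "fx", "fy", "cx", "cy" (pixels), "rvec" (rotation vector, rad) and "tvec" (3), from world to camera coordinates, as OpenCV has them; the wrist camera has in their place "mount" (4x4, takes a point from camera to tool coordinates, whose origin is the TCP and whose axes are the flange's). Camera axes: x right, y down, z forward; pixel columns grow to the right and rows downward; lengths in m; the calibration is good to about 2 mm. A picture is of the moment at which its call begins: read the wrist's pose just before it. camera_info takes no time and is no camera call.
- ctrl.sign_off(): hands the job in, once; it reports no verdict.
The state is a dict: "time": time; "qpos": joint angles; "dq": joint speeds; "joint_efforts": joint torques, N m; "eef_pos": TCP position; "tcp_rot": TCP orientation; "contact_force": force on the tool from outside, world axes, zero at the start; "wrist_torque": the same for the moment, N m; "opening": opening from 0.0 (shut) to 1.0 (fully open).
Only numpy, scipy, OpenCV 4.12 (cv2) and the standard library are available. Lean on these libraries where they do the work, as an engineer would, in place of code of your own. Each camera call takes 0.05 s, during which the arm holds its last target.

TASK

Take the nested pair of lids off the empty incubator by the blue knob, both together, and lower it square onto the rim of the incubator that holds the four test cassettes, feeling for where it seats: do not drop it or force it down; then let go of the knob. Next take the black light shade alone by its grey collar and lift it off, leaving the clear inner lid undisturbed and fully seated, and hold the shade level, up in the air and wholly to one side of the clear lid, so that the cassettes can be read through it. Finish still holding the shade there, and leave the cassettes and everything else on the table as they are.

Things in the scene. Friction and masses are not known exactly. Their poses are not given: they have to be found in the camera images.
- incubator_loaded: white bench incubator, fixed, with 4 white test cassettes (70 x 20 x 5 mm) in its open well. Origin under the centre of its well, 0 to 12 mm above the table (levelling feet); z up. Housing x -125 to +85, y +-80 mm, control strip on the -x side, deck 46 mm up. The well has an upright metal rim, outside 130 (x) by 106 (y) mm, wall 4 mm; its orange silicone seal tops it 61 mm above the origin and gives 3 mm at 12 N, then is firm
- incubator_empty: white bench incubator, fixed, of the same make, its empty well covered by the lids at the start. Origin under the centre of its well, 0 to 12 mm above the table (levelling feet); z up. Housing x -125 to +85, y +-80 mm, control strip on the -x side, deck 46 mm up. Same rim and seal as the loaded one
- clear_lid: inner lid, clear, 141 (x) by 117 (y) by 4 mm, about 0.16 kg; origin at the centre of its plate's underside, z up. A skirt 11 mm deep goes outside the rim with 2 mm to spare on each side and flares 3 mm more at its bottom. Seated, the plate rests on the seal (origin about 60 mm above the incubator's); a half turn fits too. A blue knob stands on the middle: 35 mm square foot, 18 mm stem
- lid_knob (a point): centre of the clear lid's blue square knob, 24 x 24 mm, 30 mm tall, flat sides along the lid's x and y, 48 mm above the lid's origin. Its underside is 8 mm above the shade's collar; lifting it lifts both lids, as the shade just rests on the clear plate
- shade: outer lid, black light shade, 161 (x) by 137 (y) mm, plate 3 mm thick, about 0.14 kg; origin at the centre of its plate's underside, z up. It rests loosely on the clear lid (origin 4 mm above that lid's), its skirt hanging 14 mm below the origin. The knob comes up through a 40 mm square hole in its middle
- shade_collar (a point): centre of the shade's grey square collar round the knob's stem, 12 mm above the shade's origin: outside 48 x 48 mm, flat sides along the shade's x and y, inside 40 x 40, 18 mm tall, foot on the shade's top. Gripped by its outer sides it lifts the shade alone; at first the knob's top stands 38 mm above the collar's top, between the fingers
Things that resemble listed ones, but are neither listed nor needed, are in the scene too. Of the things like the clear_lid, leave any that is pink; of the rest the larger one is meant.

How it is judged:
On the way, in this order (a step that is already met when the one before it is completed fails the run):
1. both lids lifted together clear of the empty incubator (z of clear_lid in the frame of incubator_empty above 0.085 m and z of shade in the frame of clear_lid below 0.008 m and horizontal distance between shade and clear_lid below 0.012 m), for 0.1 s.
2. the nested pair seated on the loaded incubator's seal and the knob let go (horizontal distance between clear_lid and incubator_loaded below 0.006 m and z of clear_lid in the frame of incubator_loaded below 0.0625 m and angle between clear_lid's own z axis and vertical below 0.04 rad and angle between the x axis of clear_lid and the x axis of incubator_loaded, either way round below 0.09 rad and z of shade in the frame of clear_lid below 0.008 m and horizontal distance between shade and clear_lid below 0.012 m and contact force between the fingers and clear_lid below 0.1 N and linear speed of clear_lid below 0.02 m/s), for 0.2 s.
3. the shade lifted clear of the clear lid's knob, the clear lid still seated (horizontal distance between clear_lid and incubator_loaded below 0.006 m and z of clear_lid in the frame of incubator_loaded below 0.0625 m and angle between clear_lid's own z axis and vertical below 0.04 rad and angle between the x axis of clear_lid and the x axis of incubator_loaded, either way round below 0.09 rad and z of shade in the frame of clear_lid above 0.06 m), for 0.1 s.
At the end, for the whole second after the job is handed in: Clear lid seated on the loaded incubator (within 6 mm and 5 degrees, down on the seal), untouched; fingers hold the shade still, level within 11 degrees, over 100 mm above the table, its centre over 120 mm aside of the clear lid's, touching nothing else (horizontal distance between clear_lid and incubator_loaded below 0.006 m and z of clear_lid in the frame of incubator_loaded below 0.0625 m and angle between clear_lid's own z axis and vertical below 0.04 rad and angle between the x axis of clear_lid and the x axis of incubator_loaded, either way round below 0.09 rad and contact force between each of the fingers, shade and clear_lid below 0.1 N and contact force between the fingers and shade above 1 N and height (world z) of shade above 0.1 m and horizontal distance between shade and clear_lid above 0.12 m and angle between shade's own z axis and vertical below 0.2 rad and linear speed of shade below 0.03 m/s and contact force between shade and incubator_loaded below 0.1 N and contact force between shade and incubator_empty below 0.1 N and contact force between shade and tube_rack below 0.1 N and contact force between shade and glove_box below 0.1 N and contact force between shade and phone below 0.1 N and contact force between shade and pouch_box below 0.1 N and contact force between shade and mask_boxes below 0.1 N and contact force between shade and label_printer below 0.1 N and contact force between shade and sharps_bin below 0.1 N and contact force between shade and analyser below 0.1 N); the arm keeps its last pose, push and grip.
It fails at once if the shade comes off the clear lid while the clear lid is not seated on the loaded incubator (z of shade in the frame of clear_lid above 0.014 m and not (horizontal distance between clear_lid and incubator_loaded below 0.006 m and z of clear_lid in the frame of incubator_loaded below 0.0625 m and angle between clear_lid's own z axis and vertical below 0.04 rad and angle between the x axis of clear_lid and the x axis of incubator_loaded, either way round below 0.09 rad)).
It fails at once if the clear lid is picked up again with the shade (horizontal distance between clear_lid and incubator_loaded below 0.05 m and z of clear_lid in the frame of incubator_loaded above 0.066 m and contact force between the fingers and clear_lid below 0.1 N and contact force between the fingers and shade above 2 N).
It fails at once if the clear lid dropped (let go more than about a centimetre above its seat) (contact force between the fingers and clear_lid below 0.1 N and linear speed of clear_lid above 0.45 m/s).
It fails at once if the lid forced down on the incubator with more than 35 N (contact force between clear_lid and incubator_loaded above 35 N).
It fails at once if a cassette shifted more than 8 mm, or anything else on the table more than 20 mm (distance of any of cassette0, cassette1, cassette2, cassette3 from where it was at the start of the episode above 0.008 m or distance of any of timer, tube_rack, glove_box, phone, sanitiser, scanner, pouch_box from where it was at the start of the episode above 0.02 m).
It also fails if it takes over 64 s, if anything falls off the work surface, if the arm or the gripper's body presses on something with over 40 N, if the wrist force passes 120 N, or if a joint passes its speed limit or range.

## Working session

There is one attempt and no reset: what is moved stays moved. The work goes in short steps, Python scripts to look and compute and a tool call to move; the robot and the scene stay as the last step left them, time stands still between calls to the robot, and variables do not carry over. Pictures are saved under pics/ and viewed, and the job is handed in when it is done.

Besides the shell and the picture viewer there is one more tool, called as a command line: name --argument value ..., lists and objects as JSON in quotes. carry_out: Moves the arm, as the interface text tells. Its arguments: {"type":"object","properties":{"commands":{"type":"array"},"force":{"type":"number"}},"required":["commands"]}

```bash
ls; mkdir -p pics
cat > h.py <<'E'
import numpy as np, cv2
from plant import ctrl
from scipy.spatial.transform import Rotation as R
def cam(n):
    i=ctrl.camera_info(n); K=np.array([[i['fx'],0,i['cx']],[0,i['fy'],i['cy']],[0,0,1]])
    if 'mount' in i:
        s=ctrl.get_state(); T=np.eye(4);T[:3,:3]=R.from_quat(s['tcp_rot']).as_matrix();T[:3,3]=s['eef_pos']
        M=T@np.array(i['mount']); return K,M[:3,:3],M[:3,3]
    Rm=R.from_rotvec(i['rvec']).as_matrix(); return K,Rm.T,-Rm.T@np.array(i['tvec'])
def onplane(c,uv,z):
    K,Rm,o=c; uv=np.atleast_2d(np.array(uv,float)); d=np.c_[uv,np.ones(len(uv))]@np.linalg.inv(K).T@Rm.T
    return o+d*((z-o[2])/d[:,2])[:,None]
def cloud(c,depth):
    K,Rm,o=c; v,u=np.mgrid[:depth.shape[0],:depth.shape[1]]
    p=np.stack([(u-K[0,2])/K[0,0],(v-K[1,2])/K[1,1],np.ones_like(u)],-1)*depth[...,None]
    return p@Rm.T+o
def save(n,img,s=1):
    if s!=1: img=cv2.resize(img,None,fx=s,fy=s,interpolation=cv2.INTER_CUBIC)
    cv2.imwrite('pics/'+n+'.png',img[...,::-1])
E
python3 - <<'E'
from h import *
print(ctrl.get_state())
for n in ['scene','top','wrist']:
    c=cam(n); p,d=ctrl.read_camera(n); np.savez('pics/%s0.npz'%n,p=p,d=d); save(n+'0',p,1.4)
    print(n,c[0][0,0],c[2],c[1][:,2])
E
```

```text
pics
{'time': 0.0, 'qpos': array([-1.40601559e+00,  2.87205499e-01,  1.57819644e+00,  9.63726946e-06,
        1.27859706e+00, -1.49998081e-01]), 'dq': array([ 2.19087535e-03,  5.40689127e-04,  1.79017436e-03, -6.31276903e-04,
       -1.00033703e-03, -5.24095319e-06]), 'joint_efforts': array([-1.14469796e-03, -4.05980802e+01, -2.92623156e+01, -1.31072707e-04,
        5.84612731e-03,  3.29217123e-06]), 'eef_pos': array([ 0.20891204, -0.64120082,  0.24691005]), 'tcp_rot': array([ 9.87639337e-01,  1.56738928e-01, -4.28038959e-06, -1.20317595e-03]), 'contact_force': array([ 0.20564268,  0.0638439 , -0.50715273]), 'wrist_torque': array([ 0.04806072, -0.03807508, -0.00810599]), 'opening': 1.002833086685703}
scene 432.68751814007743 [ 0.85138918 -0.61359621  1.02473731] [-0.3682575   0.45248325 -0.81218552]
top 515.893916041149 [ 0.29588591 -0.09721783  1.40327388] [ 0.08808275  0.0098246  -0.99606471]
wrist 297.69042638493113 [ 0.27381003 -0.62000239  0.37249219] [-0.25480976 -0.08058231 -0.96362777]
```

View pics/scene0.png

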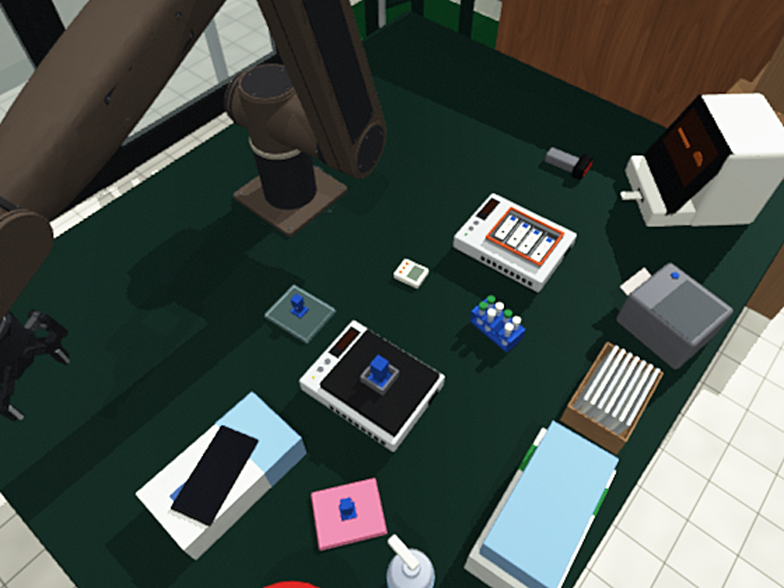

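View pics/top0.png

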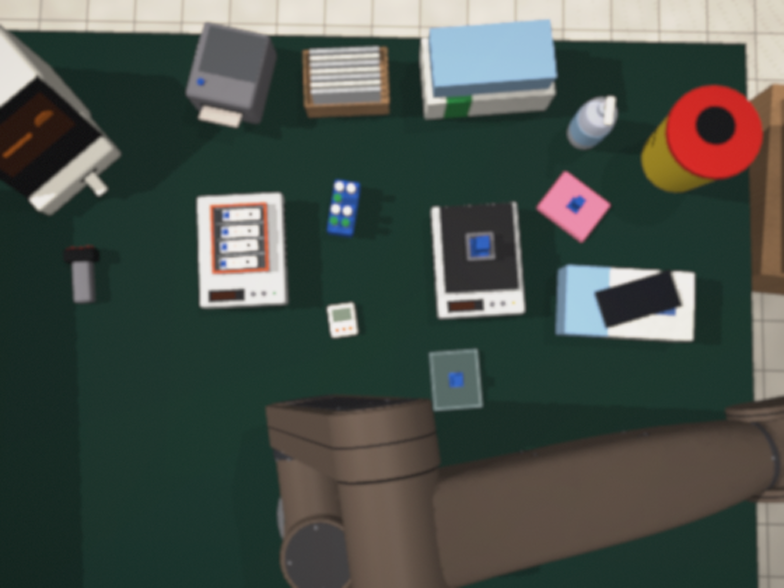

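View pics/wrist0.png

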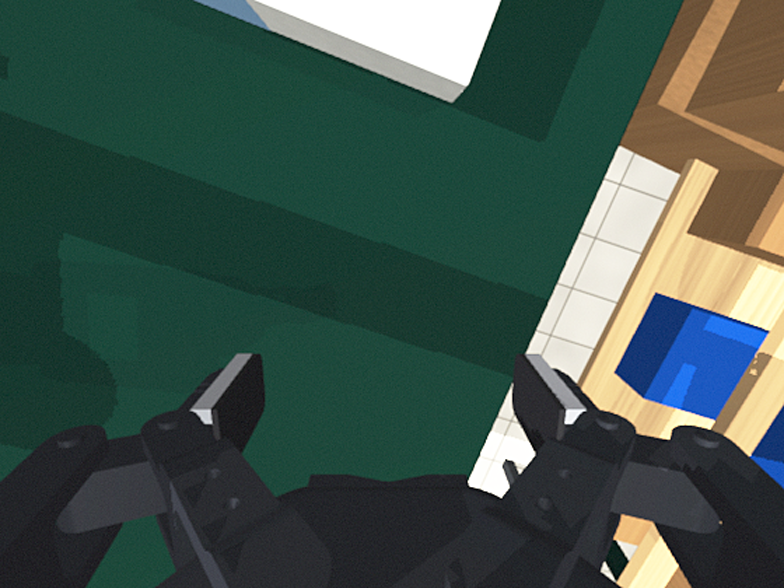

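Candidates for the knob, in 784x588 top-view pixels:
- (480,243): blue knob through a black shade with a grey collar, on an incubator.
- (456,380): smaller clear lid lying on the table.
- (576,204): pink lid.

The description fits the first one. The black phone on the glove box at (638,300) and the black device at (82,255) only resemble the shade. I'll check the choice in a close crop and measure it.

```bash
cat > m.py <<'E'
from h import *
z=np.load('pics/top0.npz');p,d=z['p'],z['d'];c=cam('top');P=cloud(c,d)
hsv=cv2.cvtColor(p,cv2.COLOR_RGB2HSV)
save('crop_t',np.hstack([p[130:240,300:385],p[130:240,130:215]]),4)
z2=np.load('pics/scene0.npz');save('crop_s',z2['p'][220:330,205:325],5)
# blue knob
def blob(m,box):
    q=np.zeros_like(m);x0,y0,x1,y1=box;q[y0:y1,x0:x1]=m[y0:y1,x0:x1]
    n,l,s,cc=cv2.connectedComponentsWithStats(q.astype(np.uint8));k=1+np.argmax(s[1:,4]);return l==k
H,S,V=hsv[...,0].astype(int),hsv[...,1].astype(int),hsv[...,2].astype(int)
k=blob((H>105)&(H<125)&(S>120)&(V>60),(320,150,370,195))
pk=P[k];print('knob n',k.sum(),'z pct',np.percentile(pk[:,2],[5,25,50,75,95,99]))
ys,xs=np.where(k);print('knob bbox',xs.min(),xs.max(),ys.min(),ys.max())
w=p.min(2)>150
for nm,box in [('empty',(300,140,380,232)),('loaded',(135,132,212,225))]:
    m=blob(w,box);print(nm,m.sum(),'deck z',np.percentile(P[m][:,2],[5,25,50,75,95]))
sh=blob((p.max(2)<60)&(abs(p[...,1].astype(int)-p[...,0])<14),(310,140,375,212))
print('shade',sh.sum(),np.percentile(P[sh][:,2],[5,25,50,75,95]))
cnt,_=cv2.findContours(sh.astype(np.uint8),0,2);cn=max(cnt,key=cv2.contourArea)
r=onplane(c,cn[:,0],np.median(P[sh][:,2]));print('shade rect',cv2.minAreaRect((r[:,:2]*1000).astype(np.float32)))
o=blob((H<15)&(S>130)&(V>110),(140,140,205,200))
print('orange',o.sum(),np.percentile(P[o][:,2],[5,25,50,75,95]))
for zz in [np.median(P[o][:,2])]:
    cnt,_=cv2.findContours(o.astype(np.uint8),0,2);cn=max(cnt,key=cv2.contourArea)
    r=onplane(c,cn[:,0],zz);print('orange rect',zz,cv2.minAreaRect((r[:,:2]*1000).astype(np.float32)))
E
python3 m.py
```

```text
knob n 179 z pct [0.07572882 0.07933939 0.12177533 0.13190106 0.13487758 0.13699665]
knob bbox 336 349 169 182
empty 1195 deck z [0.04792951 0.0523698  0.05461507 0.05665797 0.06054079]
loaded 2520 deck z [0.05145597 0.05472419 0.05681155 0.05902533 0.06269654]
shade 2499 [0.07162737 0.07402884 0.07578774 0.07766345 0.0805378 ]
shade rect ((506.6431579589844, -258.26080322265625), (159.0000762939453, 128.08082580566406), 4.758936882019043)
orange 167 [0.06092205 0.06840831 0.0712111  0.07338814 0.07648497]
orange rect 0.07121109991660735 ((514.0860595703125, 187.65811157226562), (125.90001678466797, 102.16294860839844), 4.126575469970703)
```

View pics/crop_t.png

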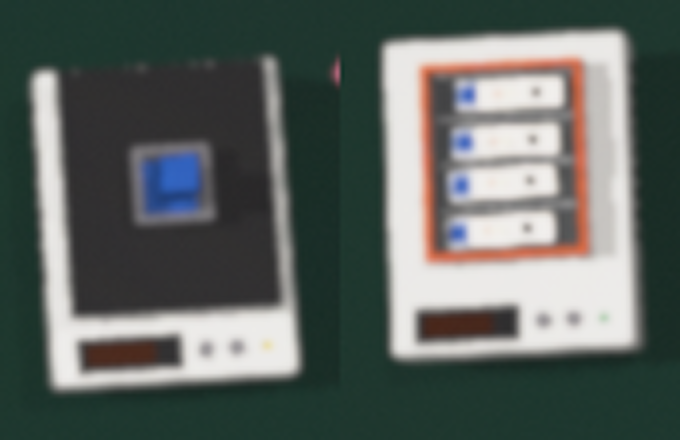

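View pics/crop_s.png

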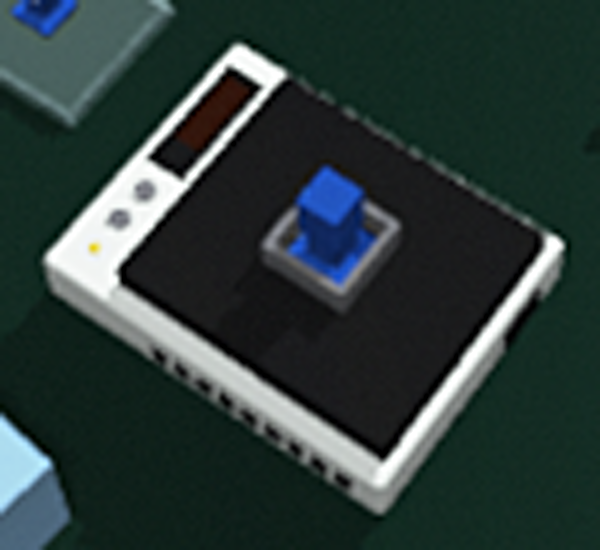

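The crops confirm it: the knob at top-view (345,173) raw comes up through the grey collar on the black shade, on the empty incubator. The orange seal with cassettes is at raw (171,170). Next I'll move to hover over the pair for a close look.

```bash
cat >> h.py <<'E'
def st(): 
    s=ctrl.get_state();m=R.from_quat(s['tcp_rot']).as_matrix()
    print('t %.2f tcp'%s['time'],np.round(s['eef_pos'],4),'yaw %.2f'%np.degrees(np.arctan2(m[1,0],m[0,0])),'z',np.round(m[:,2],4),'F',np.round(s['contact_force'],2),'T',np.round(s['wrist_torque'],2),'op %.3f'%s['opening'],'q6 %.2f'%s['qpos'][5]); return s,m
def go(xyz,yawdeg):
    s,m=st(); a=np.radians(yawdeg); t=np.array([[np.cos(a),np.sin(a),0],[np.sin(a),-np.cos(a),0],[0,0,-1]])
    print('dpos',np.round(m.T@(np.array(xyz)-s['eef_pos']),4),'drot',np.round(R.from_matrix(m.T@t).as_rotvec(),4))
E
python3 - <<'E'
from h import *
c=cam('top');print(onplane(c,[345,173],.132))
go([.50,-.258,.30],4.7)
E
```

```text
[[ 0.50419413 -0.25949053  0.132     ]]
t 0.15 tcp [ 0.2089 -0.6413  0.2472] yaw 18.04 z [-3.0e-04  1.8e-03 -1.0e+00] F [-0.38 -0.04  0.25] T [-0.05 -0.05 -0.06] op 1.001 q6 -0.15
dpos [ 0.3955 -0.2745 -0.0522] drot [-1.900e-03 -1.000e-04  2.328e-01]
```

carry_out --commands '[{"delta_pos": [0.02, -0.01, -0.03], "delta_rot": [0, 0, 0], "claw": 100}, {"delta_pos": [0.396, -0.274, -0.056], "delta_rot": [-0.002, 0, 0.233], "claw": 100}, {"delta_pos": [0.396, -0.274, -0.053], "delta_rot": [-0.002, 0, 0.233], "claw": 100}, {"delta_pos": [0.396, -0.274, -0.053], "delta_rot": [-0.002, 0, 0.233], "claw": 100}, {"delta_pos": [0.396, -0.274, -0.053], "delta_rot": [-0.002, 0, 0.233], "claw": 100}, {"delta_pos": [0.396, -0.274, -0.053], "delta_rot": [-0.002, 0, 0.233], "claw": 100}, {"delta_pos": [0.396, -0.274, -0.053], "delta_rot": [-0.002, 0, 0.233], "claw": 100}, {"delta_pos": [0.396, -0.274, -0.053], "delta_rot": [-0.002, 0, 0.233], "claw": 100}]'

```text
time: 0.82
eef_pos: [0.4004, -0.3908, 0.2921]
tcp_rot: [0.999, 0.041, -0.0, -0.0]
contact_force: [0.6, -0.6, -0.5]
opening: 0.999
```

Run:
```python
from h import *
go([.50,-.258,.30],4.7)
```

```text
t 0.82 tcp [ 0.4004 -0.3908  0.2921] yaw 4.67 z [-1.e-04  2.e-04 -1.e+00] F [ 0.63 -0.64 -0.45] T [ 0.02 -0.03 -0.03] op 0.999 q6 0.53
dpos [ 0.11   -0.1242 -0.0078] drot [-0.0002  0.     -0.0005]
```

carry_out --commands '[{"delta_pos": [0.11, -0.124, -0.008], "delta_rot": [0, 0, 0], "claw": 100}, {"delta_pos": [0.11, -0.124, -0.008], "delta_rot": [0, 0, 0], "claw": 100}, {"delta_pos": [0.11, -0.124, -0.008], "delta_rot": [0, 0, 0], "claw": 100}, {"delta_pos": [0.11, -0.124, -0.008], "delta_rot": [0, 0, 0], "claw": 100}, {"delta_pos": [0.11, -0.124, -0.008], "delta_rot": [0, 0, 0], "claw": 100}, {"delta_pos": [0.11, -0.124, -0.008], "delta_rot": [0, 0, 0], "claw": 100}]'

```text
time: 1.32
eef_pos: [0.5009, -0.2562, 0.3]
tcp_rot: [0.999, 0.043, -0.0, -0.0]
contact_force: [0.7, -0.8, 0.5]
opening: 1.0
```

Run:
```python
from h import *
st();c=cam('wrist');p,d=ctrl.read_camera('wrist');np.savez('pics/w1.npz',p=p,d=d,K=c[0],R=c[1],o=c[2]);save('w1',p,1.4)
```

```text
t 1.32 tcp [ 0.5009 -0.2562  0.3   ] yaw 4.93 z [-3.e-04  2.e-04 -1.e+00] F [ 0.71 -0.79  0.52] T [ 0.   -0.   -0.02] op 1.000 q6 0.83
```

View pics/w1.png

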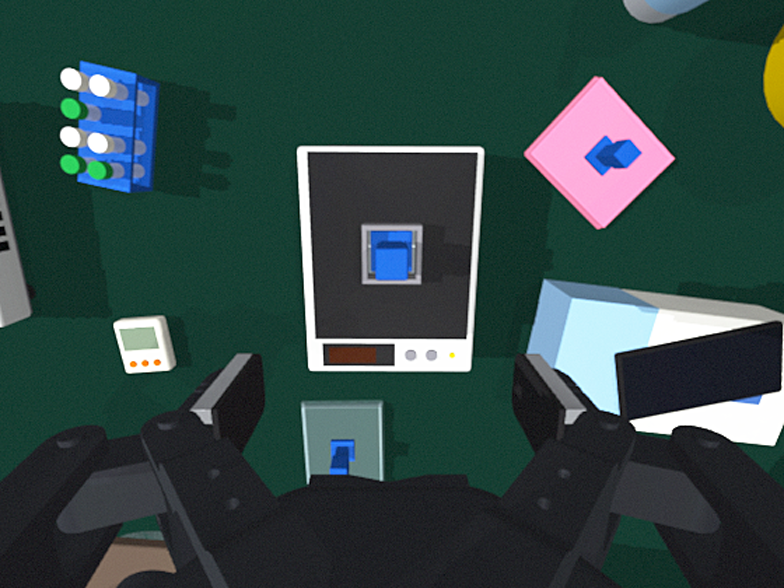

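The wrist view shows the pair at the centre: knob top face about (391,263), collar (391,254), shade (393,245). Now the numbers.

```bash
cat > m2.py <<'E'
from h import *
z=np.load('pics/w1.npz');p,d=z['p'],z['d'];c=(z['K'],z['R'],z['o']);P=cloud(c,d)
hsv=cv2.cvtColor(p,cv2.COLOR_RGB2HSV).astype(int);H,S,V=[hsv[...,i] for i in range(3)]
def blob(m,box):
    q=np.zeros_like(m);x0,y0,x1,y1=box;q[y0:y1,x0:x1]=m[y0:y1,x0:x1]
    n,l,s,cc=cv2.connectedComponentsWithStats(q.astype(np.uint8));k=1+np.argmax(s[1:,4]);return l==k
def rect(m,zz,nm):
    cnt,_=cv2.findContours(m.astype(np.uint8),0,2);cn=max(cnt,key=cv2.contourArea)
    r=onplane(c,cn[:,0],zz);print(nm,'z %.4f'%zz,m.sum(),cv2.minAreaRect((r[:,:2]*1000).astype(np.float32)))
sh=blob((V<75)&(S<60),(215,100,345,245)); zs=np.median(P[sh][:,2]); 
shf=blob((V<75)&(S<60)|(P[...,2]>.085),(215,100,345,245)); rect(sh,zs,'shade')
k=blob((H>100)&(H<125)&(S>120),(255,155,305,210)); print('knob z',np.percentile(P[k][:,2],[10,50,75,90,97]))
top=blob(k&(P[...,2]>.122),(255,155,305,210)); rect(top,np.median(P[top][:,2]),'knobtop')
col=blob((S<60)&(V>90)&(V<230)&(P[...,2]<.11)&(P[...,2]>.08),(250,150,310,215));print('col z',np.percentile(P[col][:,2],[10,50,90]));rect(col,np.median(P[col][:,2]),'collar')
w=blob((V>170)&(S<50),(205,95,355,270));print('deck',np.median(P[w][:,2]))
save('crop_w',p[90:280,200:360],4)
E
python3 m2.py
```

```text
shade z 0.0757 13237 ((505.5653991699219, -257.9263916015625), (158.7875213623047, 135.1900634765625), 4.822113037109375)
knob z [0.07829426 0.13043606 0.13165862 0.13228856 0.1327743 ]
knobtop z 0.1315 570 ((506.8883361816406, -257.5967102050781), (23.635807037353516, 23.389339447021484), 5.031353950500488)
col z [0.08866062 0.09353887 0.0944918 ]
collar z 0.0935 626 ((506.04620361328125, -258.20928955078125), (48.175865173339844, 47.71050262451172), 5.025854587554932)
deck 0.054592588626185184
```

View pics/crop_w.png

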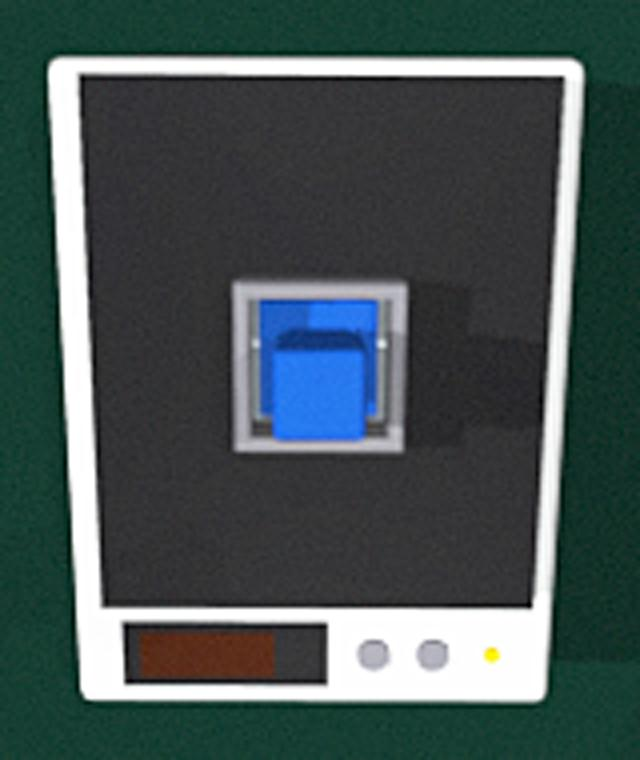

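Run:
```python
from h import *
go([.508,.187,.30],4.6)
```

```text
t 1.37 tcp [ 0.5001 -0.2576  0.2999] yaw 4.79 z [-8.e-04  0.e+00 -1.e+00] F [-0.54 -0.37 -0.4 ] T [-0.07  0.01 -0.  ] op 0.999 q6 0.83
dpos [ 4.500e-02 -4.424e-01 -1.000e-04] drot [-0.0001  0.0008  0.0033]
```

carry_out --commands '[{"delta_pos": [0.045, -0.442, 0], "delta_rot": [0, 0, 0.003], "claw": 100}, {"delta_pos": [0.045, -0.442, 0], "delta_rot": [0, 0, 0.003], "claw": 100}, {"delta_pos": [0.045, -0.442, 0], "delta_rot": [0, 0, 0.003], "claw": 100}, {"delta_pos": [0.045, -0.442, 0], "delta_rot": [0, 0, 0.003], "claw": 100}, {"delta_pos": [0.045, -0.442, 0], "delta_rot": [0, 0, 0.003], "claw": 100}, {"delta_pos": [0.045, -0.442, 0], "delta_rot": [0, 0, 0.003], "claw": 100}, {"delta_pos": [0.045, -0.442, 0], "delta_rot": [0, 0, 0.003], "claw": 100}, {"delta_pos": [0.045, -0.442, 0], "delta_rot": [0, 0, 0.003], "claw": 100}]'

```text
time: 2.03
eef_pos: [0.5057, 0.075, 0.2998]
tcp_rot: [0.999, 0.039, -0.0, 0.0]
contact_force: [0.6, 0.3, -0.1]
opening: 1.001
```

Run:
```python
from h import *
go([.508,.187,.30],4.6)
```

```text
t 2.03 tcp [0.5057 0.075  0.2998] yaw 4.44 z [-7.e-04 -5.e-04 -1.e+00] F [ 0.64  0.31 -0.05] T [ 0.03 -0.04 -0.04] op 1.001 q6 1.44
dpos [ 0.011  -0.1115 -0.0002] drot [ 0.0004  0.0007 -0.0028]
```

carry_out --commands '[{"delta_pos": [0.011, -0.111, 0], "delta_rot": [0, 0, -0.003], "claw": 100}, {"delta_pos": [0.011, -0.111, 0], "delta_rot": [0, 0, -0.003], "claw": 100}, {"delta_pos": [0.011, -0.111, 0], "delta_rot": [0, 0, -0.003], "claw": 100}, {"delta_pos": [0.011, -0.111, 0], "delta_rot": [0, 0, -0.003], "claw": 100}, {"delta_pos": [0.011, -0.111, 0], "delta_rot": [0, 0, -0.003], "claw": 100}, {"delta_pos": [0.011, -0.111, 0], "delta_rot": [0, 0, -0.003], "claw": 100}]'

```text
time: 2.53
eef_pos: [0.5084, 0.1849, 0.2994]
tcp_rot: [0.999, 0.039, -0.001, 0.001]
contact_force: [0.2, 0.2, -0.2]
opening: 0.999
```

```bash
cat > m3.py <<'E'
from h import *
st();c=cam('wrist');p,d=ctrl.read_camera('wrist');np.savez('pics/w2.npz',p=p,d=d,K=c[0],R=c[1],o=c[2]);save('w2',p,1.4)
P=cloud(c,d)
hsv=cv2.cvtColor(p,cv2.COLOR_RGB2HSV).astype(int);H,S,V=[hsv[...,i] for i in range(3)]
o=((H<15)&(S>130)&(V>110)&(P[...,2]>.04)&(P[...,2]<.1)).astype(np.uint8)
n,l,s,cc=cv2.connectedComponentsWithStats(o);k=1+np.argmax(s[1:,4]);m=l==k
zz=np.median(P[m][:,2]);print('orange',m.sum(),s[k],np.percentile(P[m][:,2],[10,50,90]))
cnt,hi=cv2.findContours(m.astype(np.uint8),cv2.RETR_CCOMP,2)
for cn in sorted(cnt,key=cv2.contourArea)[-2:]:
    r=onplane(c,cn[:,0],zz);print(cv2.minAreaRect((r[:,:2]*1000).astype(np.float32)))
w=(V>170)&(S<50)&(P[...,2]>.045)&(P[...,2]<.065);n,l,s,cc=cv2.connectedComponentsWithStats(w.astype(np.uint8));q=l==1+np.argmax(s[1:,4]);print('deck z',np.median(P[q][:,2]))
# plane tilt
A=np.c_[P[q][:,:2],np.ones(q.sum())];print('slope',np.linalg.lstsq(A,P[q][:,2],rcond=None)[0][:2])
E
python3 m3.py
```

```text
t 2.53 tcp [0.5084 0.1849 0.2994] yaw 4.51 z [-0.0013 -0.0014 -1.    ] F [ 0.23  0.18 -0.16] T [ 0.04 -0.02  0.01] op 0.999 q6 1.65
orange 1379 [ 228  119   92  108 1379] [0.06892842 0.07149415 0.07250265]
((516.5499267578125, 190.37838745117188), (121.66509246826172, 99.76797485351562), 4.588123798370361)
((516.0136108398438, 190.2706756591797), (129.08303833007812, 105.5196304321289), 4.279536247253418)
deck z 0.056666150692595674
slope [-0.00171996 -0.00077099]
```

View pics/w2.png

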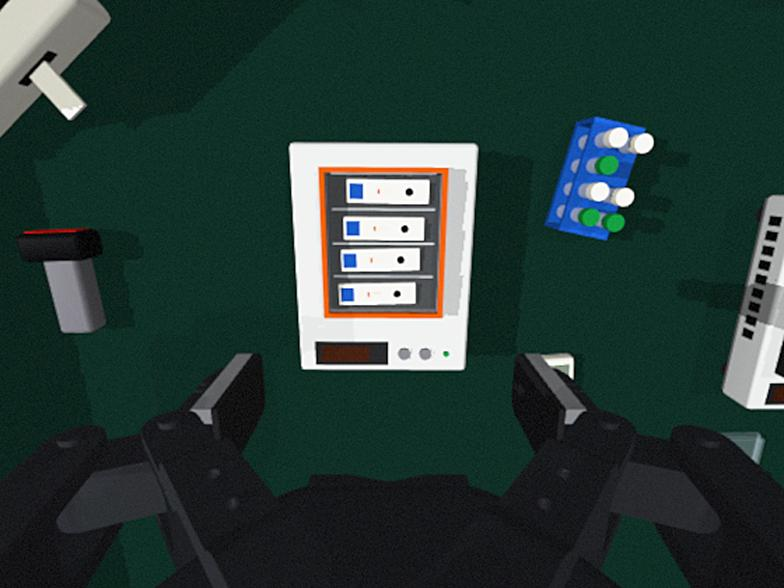

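```bash
python3 m3.py; python3 m3.py
```

```text
t 2.58 tcp [0.5084 0.1847 0.2995] yaw 4.47 z [-0.0012 -0.0011 -1.    ] F [ 0.18 -0.13 -0.31] T [ 0.02  0.   -0.06] op 1.002 q6 1.65
orange 1361 [ 227  119   93  108 1361] [0.06889479 0.07150125 0.07253529]
((516.59716796875, 190.3047332763672), (121.91059112548828, 99.33323669433594), 4.40615701675415)
((516.0526733398438, 190.41200256347656), (128.9662322998047, 105.47013092041016), 4.3177409172058105)
deck z 0.05664654944715325
slope [-0.00161794 -0.00077385]
t 2.63 tcp [0.5084 0.1847 0.2996] yaw 4.45 z [-9.e-04 -1.e-03 -1.e+00] F [-0.18 -0.44  0.27] T [-0.05  0.02  0.  ] op 1.002 q6 1.65
orange 1356 [ 227  120   93  107 1356] [0.06880437 0.07144376 0.07249584]
((517.1759643554688, 190.57275390625), (122.83319854736328, 99.96887969970703), 4.535491943359375)
((515.7531127929688, 190.35191345214844), (128.27040100097656, 105.48248291015625), 4.336384296417236)
deck z 0.05664576212597161
slope [-0.00155605 -0.00038504]
```

carry_out --commands '[{"delta_pos": [-0.04, 0.44, 0], "delta_rot": [0, 0, -0.005], "claw": 100}, {"delta_pos": [-0.04, 0.44, 0], "delta_rot": [0, 0, -0.005], "claw": 100}, {"delta_pos": [-0.04, 0.44, 0], "delta_rot": [0, 0, -0.005], "claw": 100}, {"delta_pos": [-0.04, 0.44, 0], "delta_rot": [0, 0, -0.005], "claw": 100}, {"delta_pos": [-0.04, 0.44, 0], "delta_rot": [0, 0, -0.005], "claw": 100}, {"delta_pos": [-0.04, 0.44, 0], "delta_rot": [0, 0, -0.005], "claw": 100}, {"delta_pos": [-0.04, 0.44, 0], "delta_rot": [0, 0, -0.005], "claw": 100}, {"delta_pos": [-0.04, 0.44, 0], "delta_rot": [0, 0, -0.005], "claw": 100}]'

```text
time: 3.35
eef_pos: [0.503, -0.15, 0.3003]
tcp_rot: [0.999, 0.04, -0.0, 0.001]
contact_force: [1.7, 0.2, -0.8]
opening: 1.0
```

Run:
```python
from h import *
go([.5,-.257,.30],4.9)
```

```text
t 3.35 tcp [ 0.503  -0.15    0.3003] yaw 4.60 z [-0.     -0.0013 -1.    ] F [ 1.72  0.21 -0.84] T [-0.01 -0.04  0.04] op 1.000 q6 1.01
dpos [-0.0116  0.1064  0.0005] drot [ 0.0013  0.0001 -0.0052]
```

carry_out --commands '[{"delta_pos": [-0.012, 0.106, 0], "delta_rot": [0.001, 0, -0.005], "claw": 100}, {"delta_pos": [-0.012, 0.106, 0], "delta_rot": [0.001, 0, -0.005], "claw": 100}, {"delta_pos": [-0.012, 0.106, 0], "delta_rot": [0.001, 0, -0.005], "claw": 100}, {"delta_pos": [-0.012, 0.106, 0], "delta_rot": [0.001, 0, -0.005], "claw": 100}, {"delta_pos": [-0.012, 0.106, 0], "delta_rot": [0.001, 0, -0.005], "claw": 100}, {"delta_pos": [-0.012, 0.106, 0], "delta_rot": [0.001, 0, -0.005], "claw": 100}, {"delta_pos": [-0.012, 0.106, 0], "delta_rot": [0.001, 0, -0.005], "claw": 100}]'

```text
time: 3.93
eef_pos: [0.4993, -0.2559, 0.3005]
tcp_rot: [0.999, 0.043, -0.0, -0.0]
contact_force: [-0.4, -0.3, -0.1]
opening: 1.001
```

```bash
python3 - <<'E'
from h import *
st();c=cam('wrist');p,d=ctrl.read_camera('wrist');np.savez('pics/w1.npz',p=p,d=d,K=c[0],R=c[1],o=c[2])
E
python3 m2.py; python3 -c "
from h import *
go([.5069,-.2576,.20],4.95)"
```

```text
t 3.93 tcp [ 0.4993 -0.2559  0.3005] yaw 4.92 z [-1.e-04  1.e-04 -1.e+00] F [-0.42 -0.31 -0.15] T [-0.02  0.01  0.04] op 1.001 q6 0.83
shade z 0.0757 13236 ((505.9652404785156, -257.4390563964844), (159.2778778076172, 135.29022216796875), 4.774771690368652)
knob z [0.07805142 0.13026797 0.1317121  0.132318   0.13277337]
knobtop z 0.1316 541 ((507.3716735839844, -257.9855041503906), (23.724166870117188, 22.99207878112793), 4.5962677001953125)
col z [0.08985007 0.09345512 0.09454204]
collar z 0.0935 637 ((506.09918212890625, -257.8372497558594), (49.27012252807617, 47.79224395751953), 5.012833595275879)
deck 0.05453533803062377
t 3.98 tcp [ 0.4995 -0.2556  0.3006] yaw 4.96 z [-0.e+00 -1.e-04 -1.e+00] F [-0.28  0.28 -0.3 ] T [0.04 0.02 0.02] op 0.995 q6 0.83
dpos [0.0072 0.0026 0.1006] drot [0.0001 0.     0.0001]
```

carry_out --commands '[{"delta_pos": [0.0073, 0.0026, 0.04], "delta_rot": [0, 0, 0], "claw": 100}, {"delta_pos": [0.0073, 0.0026, 0.08], "delta_rot": [0, 0, 0], "claw": 100}, {"delta_pos": [0.0073, 0.0026, 0.12], "delta_rot": [0, 0, 0], "claw": 100}, {"delta_pos": [0.0073, 0.0026, 0.145], "delta_rot": [0, 0, 0], "claw": 100}, {"delta_pos": [0.0073, 0.0026, 0.145], "delta_rot": [0, 0, 0], "claw": 100}, {"delta_pos": [0.0073, 0.0026, 0.145], "delta_rot": [0, 0, 0], "claw": 100}]'

```text
time: 4.48
eef_pos: [0.5066, -0.256, 0.1546]
tcp_rot: [0.999, 0.044, -0.001, -0.001]
contact_force: [0.4, 0.3, 0.5]
opening: 0.999
```

Run:
```python
from h import *
go([.5071,-.2577,.1185],4.9)
c=cam('wrist');p,d=ctrl.read_camera('wrist');save('w3',p,1.4)
```

```text
t 4.48 tcp [ 0.5066 -0.256   0.1546] yaw 5.04 z [-0.0025  0.0019 -1.    ] F [0.35 0.35 0.48] T [-0.04 -0.03 -0.03] op 0.999 q6 0.84
dpos [0.0004 0.0018 0.0361] drot [-0.0021  0.0023  0.0025]
```

View pics/w3.png

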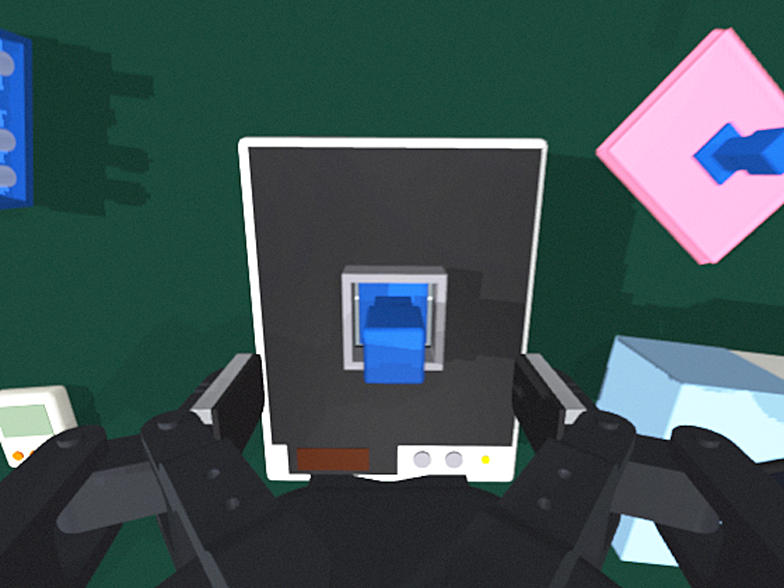

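The knob, at (394,345), is centred between the fingers. Descending and closing.

carry_out --commands '[{"delta_pos": [0.0005, 0.002, 0.02], "delta_rot": [-0.002, 0.002, 0.002], "claw": 100}, {"delta_pos": [0.0005, 0.002, 0.036], "delta_rot": [-0.002, 0.002, 0.002], "claw": 100}, {"delta_pos": [0.0005, 0.002, 0.036], "delta_rot": [-0.002, 0.002, 0.002], "claw": 60}, {"delta_pos": [0.0005, 0.002, 0.036], "delta_rot": [-0.002, 0.002, 0.002], "claw": 45}, {"delta_pos": [0.0005, 0.002, 0.036], "delta_rot": [-0.002, 0.002, 0.002], "claw": 45}, {"delta_pos": [0.0005, 0.002, 0.036], "delta_rot": [-0.002, 0.002, 0.002], "claw": 45}]' --force 25

```text
time: 5.03
eef_pos: [0.5099, -0.26, 0.1236]
tcp_rot: [0.999, 0.043, 0.003, 0.003]
contact_force: [-0.6, -0.8, -0.4]
opening: 0.461
```

Run:
```python
from h import *
go([.5071,-.2577,.1185],4.9)
c=cam('wrist');p,d=ctrl.read_camera('wrist');save('w4',p,1.4)
```

```text
t 5.03 tcp [ 0.5099 -0.26    0.1236] yaw 4.93 z [ 0.007  -0.0055 -1.    ] F [-0.63 -0.8  -0.42] T [-0.02 -0.02  0.01] op 0.461 q6 0.84
dpos [-0.0026 -0.0026  0.005 ] drot [ 0.0061 -0.0065  0.0005]
```

View pics/w4.png

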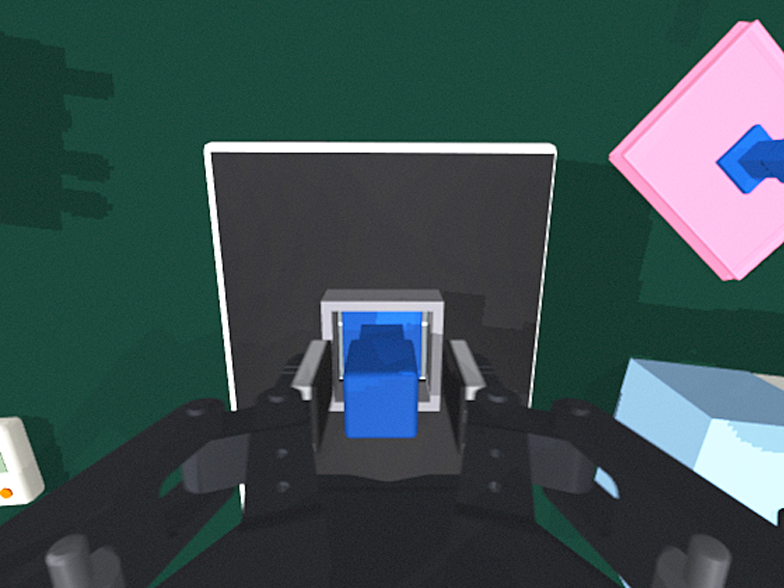

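carry_out --commands '[{"delta_pos": [-0.0026, -0.0024, 0.005], "delta_rot": [0.006, -0.006, 0], "claw": 45}, {"delta_pos": [-0.0026, -0.0024, 0.005], "delta_rot": [0.006, -0.006, 0], "claw": 45}, {"delta_pos": [-0.0026, -0.0024, 0.005], "delta_rot": [0.006, -0.006, 0], "claw": 45}, {"delta_pos": [-0.0026, -0.0024, 0.005], "delta_rot": [0.006, -0.006, 0], "claw": 45}]'

```text
time: 5.42
eef_pos: [0.5068, -0.2577, 0.1181]
tcp_rot: [0.999, 0.043, -0.0, -0.0]
contact_force: [1.2, 0.0, 0.8]
opening: 0.453
```

Run:
```python
from h import *
go([.5071,-.2577,.1185],4.9)
```

```text
t 5.42 tcp [ 0.5068 -0.2577  0.1181] yaw 4.92 z [-1.e-04  4.e-04 -1.e+00] F [1.19 0.04 0.82] T [ 0.01 -0.01  0.02] op 0.453 q6 0.84
dpos [ 0.0003 -0.     -0.0004] drot [-0.0004  0.0001  0.0003]
```

carry_out --commands '[{"delta_pos": [0.0002, 0, 0], "delta_rot": [0, 0, 0], "claw": 20}, {"delta_pos": [0.0002, 0, 0], "delta_rot": [0, 0, 0], "claw": 10}, {"delta_pos": [0.0002, 0, 0], "delta_rot": [0, 0, 0], "claw": 10}, {"delta_pos": [0.0002, 0, 0], "delta_rot": [0, 0, 0], "claw": 10}, {"delta_pos": [0.0002, 0, 0], "delta_rot": [0, 0, 0], "claw": 10}]' --force 50

```text
time: 5.83
eef_pos: [0.5071, -0.2578, 0.1182]
tcp_rot: [0.999, 0.043, -0.0, -0.0]
contact_force: [0.0, -0.2, 0.6]
opening: 0.277
```

Run:
```python
from h import *
go([.5071,-.2577,.1185],4.9)
```

```text
t 5.83 tcp [ 0.5071 -0.2578  0.1182] yaw 4.93 z [-1.e-04  3.e-04 -1.e+00] F [ 0.04 -0.21  0.57] T [-0.03 -0.01  0.05] op 0.277 q6 0.84
dpos [ 0.     -0.0001 -0.0003] drot [-0.0003  0.0001  0.0005]
```

Opening 0.277 is about 23.5 mm, so the knob is held. Lifting.

carry_out --commands '[{"delta_pos": [0, 0, -0.005], "delta_rot": [0, 0, 0], "claw": 10}, {"delta_pos": [0, 0, -0.01], "delta_rot": [0, 0, 0], "claw": 10}, {"delta_pos": [0, 0, -0.016], "delta_rot": [0, 0, 0], "claw": 10}, {"delta_pos": [0, 0, -0.024], "delta_rot": [0, 0, 0], "claw": 10}, {"delta_pos": [0, 0, -0.036], "delta_rot": [0, 0, 0], "claw": 10}, {"delta_pos": [0, 0, -0.05], "delta_rot": [0, 0, 0], "claw": 10}, {"delta_pos": [0, 0, -0.06], "delta_rot": [0, 0, 0], "claw": 10}, {"delta_pos": [0, 0, -0.06], "delta_rot": [0, 0, 0], "claw": 10}]'

```text
time: 6.5
eef_pos: [0.5087, -0.2589, 0.1821]
tcp_rot: [0.999, 0.043, 0.003, 0.002]
contact_force: [0.5, -1.0, -2.9]
opening: 0.272
```

Run:
```python
from h import *
go([.5161,.1903,.20],4.4)
p,d=ctrl.read_camera('wrist');save('w5',p,1.)
p,d=ctrl.read_camera('scene');save('s5',p,1.)
```

```text
t 6.50 tcp [ 0.5087 -0.2589  0.1821] yaw 4.93 z [ 0.0052 -0.0037 -1.    ] F [ 0.46 -1.03 -2.93] T [-0.04 -0.03 -0.01] op 0.272 q6 0.84
dpos [ 0.0461 -0.4468 -0.0195] drot [ 0.0041 -0.0049  0.0093]
```

View pics/w5.png

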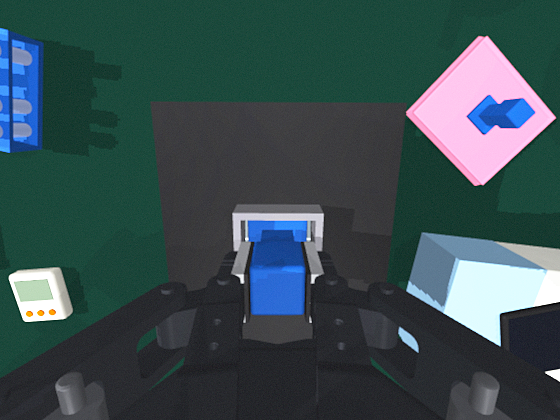

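View pics/s5.png

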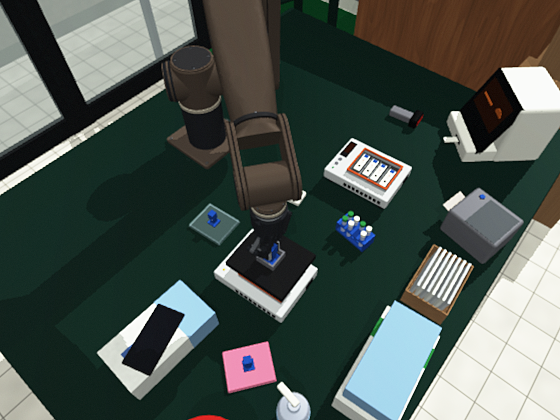

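carry_out --commands '[{"delta_pos": [0, 0, -0.02], "delta_rot": [0.004, -0.005, 0], "claw": 10}, {"delta_pos": [0, -0.01, -0.045], "delta_rot": [0.004, -0.005, 0], "claw": 10}, {"delta_pos": [0.003, -0.03, -0.07], "delta_rot": [0.004, -0.005, 0.002], "claw": 10}, {"delta_pos": [0.006, -0.06, -0.08], "delta_rot": [0.004, -0.005, 0.004], "claw": 10}, {"delta_pos": [0.01, -0.095, -0.08], "delta_rot": [0.004, -0.005, 0.006], "claw": 10}, {"delta_pos": [0.014, -0.13, -0.08], "delta_rot": [0.004, -0.005, 0.009], "claw": 10}, {"delta_pos": [0.018, -0.165, -0.08], "delta_rot": [0.004, -0.005, 0.009], "claw": 10}, {"delta_pos": [0.022, -0.2, -0.08], "delta_rot": [0.004, -0.005, 0.009], "claw": 10}]'

```text
time: 7.27
eef_pos: [0.5111, -0.0551, 0.2578]
tcp_rot: [0.999, 0.038, -0.003, -0.002]
contact_force: [0.9, -0.8, -3.7]
opening: 0.272
```

Run:
```python
from h import *
go([.5161,.1903,.26],4.4)
```

```text
t 7.27 tcp [ 0.5111 -0.0551  0.2578] yaw 4.38 z [-0.0059  0.0035 -1.    ] F [ 0.95 -0.79 -3.7 ] T [-0.01 -0.02 -0.05] op 0.272 q6 1.19
dpos [ 0.0237 -0.2443 -0.0014] drot [-0.004   0.0056 -0.0004]
```

carry_out --commands '[{"delta_pos": [0.004, -0.035, -0.002], "delta_rot": [-0.004, 0.005, 0], "claw": 10}, {"delta_pos": [0.007, -0.07, -0.002], "delta_rot": [-0.004, 0.005, 0], "claw": 10}, {"delta_pos": [0.01, -0.105, -0.002], "delta_rot": [-0.004, 0.005, 0], "claw": 10}, {"delta_pos": [0.014, -0.14, -0.002], "delta_rot": [-0.004, 0.005, 0], "claw": 10}, {"delta_pos": [0.018, -0.175, -0.002], "delta_rot": [-0.004, 0.005, 0], "claw": 10}, {"delta_pos": [0.022, -0.21, -0.002], "delta_rot": [-0.004, 0.005, 0], "claw": 10}, {"delta_pos": [0.0237, -0.235, -0.002], "delta_rot": [-0.004, 0.005, 0], "claw": 10}, {"delta_pos": [0.0237, -0.2443, -0.002], "delta_rot": [-0.004, 0.005, 0], "claw": 10}]'

```text
time: 7.93
eef_pos: [0.515, 0.1935, 0.2594]
tcp_rot: [0.999, 0.04, -0.001, -0.001]
contact_force: [0.1, -0.3, -3.4]
opening: 0.271
```

Run:
```python
from h import *
go([.5161,.1903,.16],4.4)
p,d=ctrl.read_camera('scene');save('s6',p,1.4)
```

```text
t 7.93 tcp [0.515  0.1935 0.2594] yaw 4.57 z [-0.0028  0.0011 -1.    ] F [ 0.07 -0.34 -3.42] T [-0.02 -0.03  0.03] op 0.271 q6 1.66
dpos [0.0011 0.0035 0.0994] drot [-0.0014  0.0027  0.0029]
```

View pics/s6.png

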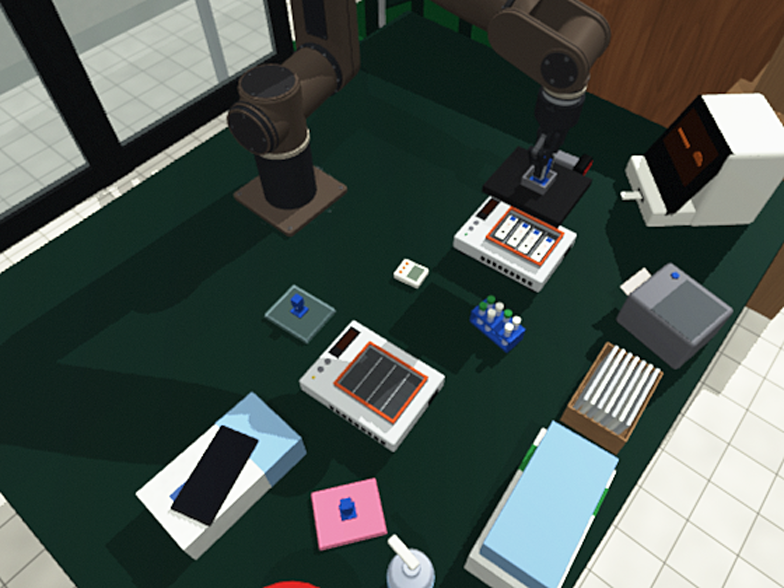

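carry_out --commands '[{"delta_pos": [0.001, 0.0033, 0.03], "delta_rot": [-0.0014, 0.0027, 0.003], "claw": 10}, {"delta_pos": [0.001, 0.0033, 0.06], "delta_rot": [-0.0014, 0.0027, 0.003], "claw": 10}, {"delta_pos": [0.001, 0.0033, 0.09], "delta_rot": [-0.0014, 0.0027, 0.003], "claw": 10}, {"delta_pos": [0.001, 0.0033, 0.11], "delta_rot": [-0.0014, 0.0027, 0.003], "claw": 10}, {"delta_pos": [0.001, 0.0033, 0.114], "delta_rot": [-0.0014, 0.0027, 0.003], "claw": 10}, {"delta_pos": [0.001, 0.0033, 0.114], "delta_rot": [-0.0014, 0.0027, 0.003], "claw": 10}]'

```text
time: 8.48
eef_pos: [0.5144, 0.189, 0.1429]
tcp_rot: [0.999, 0.038, -0.003, 0.001]
contact_force: [0.6, 0.0, -2.6]
opening: 0.272
```

Run:
```python
from h import *
go([.5161,.1903,.134],4.4)
p,d=ctrl.read_camera('wrist');save('w7',p,1)
p,d=ctrl.read_camera('scene');save('s7',p[110:220,310:420],5)
```

```text
t 8.48 tcp [0.5144 0.189  0.1429] yaw 4.35 z [-0.0056 -0.0014 -1.    ] F [ 0.56  0.03 -2.63] T [-0.01 -0.03 -0.  ] op 0.272 q6 1.66
dpos [ 0.0019 -0.0012  0.0089] drot [ 0.001   0.0057 -0.0009]
```

View pics/w7.png

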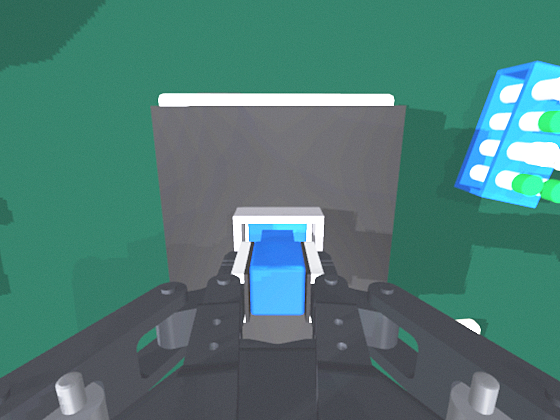

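View pics/s7.png

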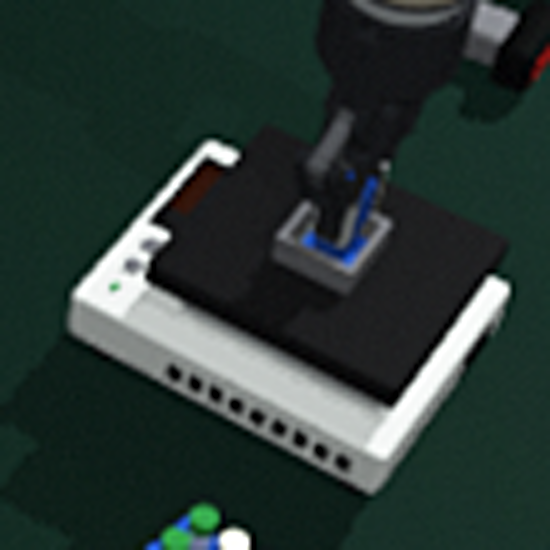

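The pair is level and centred over the housing: in the wrist view, shade edges at columns 153 to 405 against housing 159 to 393. Lowering to just above the rim, then feeling down.

carry_out --commands '[{"delta_pos": [0.0019, -0.0012, 0.004], "delta_rot": [0.001, 0.0057, 0], "claw": 10}, {"delta_pos": [0.0019, -0.0012, 0.009], "delta_rot": [0.001, 0.0057, 0], "claw": 10}, {"delta_pos": [0.0019, -0.0012, 0.009], "delta_rot": [0.001, 0.0057, 0], "claw": 10}, {"delta_pos": [0.0019, -0.0012, 0.009], "delta_rot": [0.001, 0.0057, 0], "claw": 10}]'

```text
time: 8.92
eef_pos: [0.5188, 0.1912, 0.138]
tcp_rot: [0.999, 0.038, 0.004, -0.001]
contact_force: [0.5, -1.0, -3.4]
opening: 0.271
```

Run:
```python
from h import *
go([.5161,.1903,.128],4.4)
```

```text
t 8.92 tcp [0.5188 0.1912 0.138 ] yaw 4.38 z [ 0.0077  0.0015 -1.    ] F [ 0.46 -1.01 -3.39] T [0.02 0.   0.02] op 0.271 q6 1.66
dpos [-0.0028  0.0007  0.0099] drot [-0.0009 -0.0078 -0.0004]
```

carry_out --commands '[{"delta_pos": [-0.0028, 0.0007, 0.004], "delta_rot": [-0.001, -0.0078, 0], "claw": 10}, {"delta_pos": [-0.0028, 0.0007, 0.004], "delta_rot": [-0.001, -0.0078, 0], "claw": 10}, {"delta_pos": [-0.0028, 0.0007, 0.004], "delta_rot": [-0.001, -0.0078, 0], "claw": 10}, {"delta_pos": [-0.0028, 0.0007, 0.004], "delta_rot": [-0.001, -0.0078, 0], "claw": 10}, {"delta_pos": [-0.0028, 0.0007, 0.004], "delta_rot": [-0.001, -0.0078, 0], "claw": 10}, {"delta_pos": [-0.0028, 0.0007, 0.004], "delta_rot": [-0.001, -0.0078, 0], "claw": 10}]'

```text
time: 9.42
eef_pos: [0.5162, 0.1903, 0.1341]
tcp_rot: [0.999, 0.038, 0.0, 0.0]
contact_force: [0.4, -0.8, -2.9]
opening: 0.272
```

Run:
```python
from h import *
go([.5161,.1903,.128],4.4)
```

```text
t 9.42 tcp [0.5162 0.1903 0.1341] yaw 4.38 z [ 2.e-04 -1.e-04 -1.e+00] F [ 0.43 -0.78 -2.88] T [ 0.04 -0.02 -0.03] op 0.272 q6 1.66
dpos [-0.0001 -0.      0.0061] drot [ 0.0001 -0.0002 -0.0004]
```

Settled exactly. Now a slow descent of 6 mm, about 1 mm per row.

carry_out --commands '[{"delta_pos": [0, 0, 0.001], "delta_rot": [0, 0, 0], "claw": 10}, {"delta_pos": [0, 0, 0.002], "delta_rot": [0, 0, 0], "claw": 10}, {"delta_pos": [0, 0, 0.003], "delta_rot": [0, 0, 0], "claw": 10}, {"delta_pos": [0, 0, 0.004], "delta_rot": [0, 0, 0], "claw": 10}, {"delta_pos": [0, 0, 0.005], "delta_rot": [0, 0, 0], "claw": 10}, {"delta_pos": [0, 0, 0.006], "delta_rot": [0, 0, 0], "claw": 10}, {"delta_pos": [0, 0, 0.006], "delta_rot": [0, 0, 0], "claw": 10}, {"delta_pos": [0, 0, 0.006], "delta_rot": [0, 0, 0], "claw": 10}]'

```text
time: 10.08
eef_pos: [0.5161, 0.1903, 0.1279]
tcp_rot: [0.999, 0.038, -0.0, 0.0]
contact_force: [-0.4, 0.4, -3.5]
opening: 0.274
```

Run:
```python
from h import *
go([.5161,.1903,.124],4.4)
```

```text
t 10.08 tcp [0.5161 0.1903 0.1279] yaw 4.38 z [ 0.e+00 -1.e-04 -1.e+00] F [-0.43  0.4  -3.55] T [ 0.02 -0.05 -0.02] op 0.274 q6 1.66
dpos [-0.     -0.      0.0039] drot [ 0.0001  0.     -0.0004]
```

No contact, and the skirt is already past the rim top. 4 mm more.

carry_out --commands '[{"delta_pos": [0, 0, 0.001], "delta_rot": [0, 0, 0], "claw": 10}, {"delta_pos": [0, 0, 0.002], "delta_rot": [0, 0, 0], "claw": 10}, {"delta_pos": [0, 0, 0.003], "delta_rot": [0, 0, 0], "claw": 10}, {"delta_pos": [0, 0, 0.004], "delta_rot": [0, 0, 0], "claw": 10}, {"delta_pos": [0, 0, 0.005], "delta_rot": [0, 0, 0], "claw": 10}, {"delta_pos": [0, 0, 0.005], "delta_rot": [0, 0, 0], "claw": 10}, {"delta_pos": [0, 0, 0.005], "delta_rot": [0, 0, 0], "claw": 10}]'

```text
time: 10.67
eef_pos: [0.516, 0.1903, 0.1228]
tcp_rot: [0.999, 0.038, -0.0, 0.0]
contact_force: [0.4, 0.1, -3.3]
opening: 0.274
```

Run:
```python
from h import *
go([.5161,.1903,.121],4.4)
```

```text
t 10.67 tcp [0.516  0.1903 0.1228] yaw 4.38 z [-3.e-04 -2.e-04 -1.e+00] F [ 0.37  0.05 -3.34] T [-0.    0.05 -0.07] op 0.274 q6 1.66
dpos [ 0.0001 -0.      0.0018] drot [ 0.0002  0.0003 -0.0004]
```

carry_out --commands '[{"delta_pos": [0, 0, 0.0005], "delta_rot": [0, 0, 0], "claw": 10}, {"delta_pos": [0, 0, 0.001], "delta_rot": [0, 0, 0], "claw": 10}, {"delta_pos": [0, 0, 0.0015], "delta_rot": [0, 0, 0], "claw": 10}, {"delta_pos": [0, 0, 0.002], "delta_rot": [0, 0, 0], "claw": 10}, {"delta_pos": [0, 0, 0.002], "delta_rot": [0, 0, 0], "claw": 10}, {"delta_pos": [0, 0, 0.002], "delta_rot": [0, 0, 0], "claw": 10}]'

```text
time: 11.17
eef_pos: [0.5161, 0.1903, 0.1209]
tcp_rot: [0.999, 0.038, -0.0, 0.0]
contact_force: [0.1, 0.5, -2.6]
opening: 0.269
```

Run:
```python
from h import *
go([.5161,.1903,.1195],4.4)
```

```text
t 11.17 tcp [0.5161 0.1903 0.1209] yaw 4.38 z [-2.e-04 -2.e-04 -1.e+00] F [ 0.1   0.51 -2.58] T [-0.01  0.08  0.02] op 0.269 q6 1.66
dpos [-0.     -0.      0.0014] drot [ 0.0002  0.0002 -0.0004]
```

Contact is beginning (-3.3 to -2.6 N). 1.5 mm more.

carry_out --commands '[{"delta_pos": [0, 0, 0.0005], "delta_rot": [0, 0, 0], "claw": 10}, {"delta_pos": [0, 0, 0.001], "delta_rot": [0, 0, 0], "claw": 10}, {"delta_pos": [0, 0, 0.0015], "delta_rot": [0, 0, 0], "claw": 10}, {"delta_pos": [0, 0, 0.0015], "delta_rot": [0, 0, 0], "claw": 10}, {"delta_pos": [0, 0, 0.0015], "delta_rot": [0, 0, 0], "claw": 10}]'

```text
time: 11.58
eef_pos: [0.5162, 0.1903, 0.1199]
tcp_rot: [0.999, 0.038, -0.0, 0.0]
contact_force: [-2.5, -0.6, 0.7]
opening: 0.273
```

Run:
```python
from h import *
go([.5161,.1903,.1195],4.4)
```

```text
t 11.58 tcp [0.5162 0.1903 0.1199] yaw 4.38 z [-2.e-04 -2.e-04 -1.e+00] F [-2.46 -0.59  0.73] T [-0.06  0.38  0.  ] op 0.273 q6 1.66
dpos [-0.0001 -0.0001  0.0004] drot [ 0.0002  0.0002 -0.0004]
```

It is seated: about 4 N is taken by the seal, at the height predicted from the deck levels (0.120). Letting go.

carry_out --commands '[{"delta_pos": [0, 0, 0.0], "delta_rot": [0, 0, 0], "claw": 35}, {"delta_pos": [0, 0, 0.0], "delta_rot": [0, 0, 0], "claw": 55}, {"delta_pos": [0, 0, 0.0], "delta_rot": [0, 0, 0], "claw": 90}, {"delta_pos": [0, 0, 0.0], "delta_rot": [0, 0, 0], "claw": 90}, {"delta_pos": [0, 0, 0.0], "delta_rot": [0, 0, 0], "claw": 90}, {"delta_pos": [0, 0, 0.0], "delta_rot": [0, 0, 0], "claw": 90}]'

```text
time: 12.08
eef_pos: [0.5163, 0.1903, 0.1199]
tcp_rot: [0.999, 0.038, 0.0, 0.0]
contact_force: [-0.8, -0.5, 0.4]
opening: 0.898
```

Run:
```python
from h import *
go([.5135,.1903,.17],4.4)
```

```text
t 12.08 tcp [0.5163 0.1903 0.1199] yaw 4.38 z [ 0.e+00 -2.e-04 -1.e+00] F [-0.78 -0.48  0.41] T [-0.   -0.05 -0.06] op 0.898 q6 1.66
dpos [-0.0028 -0.0002 -0.0501] drot [ 0.0002 -0.     -0.0004]
```

carry_out --commands '[{"delta_pos": [0, 0, -0.03], "delta_rot": [0, 0, 0], "claw": 100}, {"delta_pos": [0, 0, -0.07], "delta_rot": [0, 0, 0], "claw": 100}, {"delta_pos": [-0.004, 0, -0.11], "delta_rot": [0, 0, 0], "claw": 100}, {"delta_pos": [-0.008, 0, -0.15], "delta_rot": [0, 0, 0], "claw": 100}, {"delta_pos": [-0.008, 0, -0.18], "delta_rot": [0, 0, 0], "claw": 100}, {"delta_pos": [-0.008, 0, -0.18], "delta_rot": [0, 0, 0], "claw": 100}, {"delta_pos": [-0.008, 0, -0.18], "delta_rot": [0, 0, 0], "claw": 100}, {"delta_pos": [-0.008, 0, -0.18], "delta_rot": [0, 0, 0], "claw": 100}]'

```text
time: 12.75
eef_pos: [0.5079, 0.1896, 0.299]
tcp_rot: [0.999, 0.038, -0.001, 0.0]
contact_force: [-0.2, 0.7, -1.1]
opening: 0.999
```

```bash
python3 - <<'E'
from h import *
st();c=cam('wrist');p,d=ctrl.read_camera('wrist');np.savez('pics/w1.npz',p=p,d=d,K=c[0],R=c[1],o=c[2]);save('w8',p,1.4)
E
python3 m2.py
```

```text
t 12.75 tcp [0.5079 0.1896 0.299 ] yaw 4.38 z [-1.1e-03 -4.0e-04 -1.0e+00] F [-0.2   0.69 -1.15] T [-0.01 -0.01  0.03] op 0.999 q6 1.66
shade z 0.0778 10285 ((513.2095336914062, 190.1284637451172), (158.1782684326172, 134.80313110351562), 4.548678874969482)
knob z [0.08019638 0.13274099 0.13374068 0.13432772 0.13475295]
knobtop z 0.1335 591 ((515.633544921875, 190.69970703125), (24.560691833496094, 23.67154884338379), 5.09112548828125)
col z [0.08326559 0.09511744 0.09644766]
collar z 0.0951 423 ((513.6845703125, 189.5228271484375), (48.9013557434082, 48.037044525146484), 4.4744157791137695)
deck 0.0565851156773009
```

View pics/w8.png

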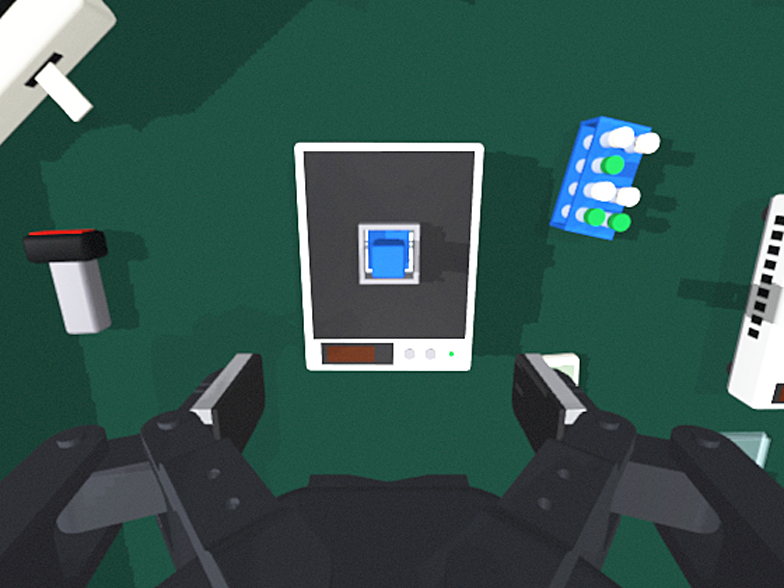

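Shade-to-deck height is 21.2 mm, against 21.1 mm when it was seated on the empty incubator, so the pair is fully seated. The shade sits about 2 mm toward -x of the knob (collar at (388,254) in the picture). Next I'll measure how far the fingertips reach at the collar opening, and settle over the collar.

carry_out --commands '[{"delta_pos": [0.006, 0, 0.03], "delta_rot": [0, 0, 0], "claw": 58}, {"delta_pos": [0.006, 0, 0.07], "delta_rot": [0, 0, 0], "claw": 58}, {"delta_pos": [0.006, 0, 0.09], "delta_rot": [0, 0, 0], "claw": 58}, {"delta_pos": [0.006, 0, 0.09], "delta_rot": [0, 0, 0], "claw": 58}, {"delta_pos": [0.006, 0, 0.09], "delta_rot": [0, 0, 0], "claw": 58}, {"delta_pos": [0.006, 0, 0.09], "delta_rot": [0, 0, 0], "claw": 58}, {"delta_pos": [0.006, 0, 0.09], "delta_rot": [0, 0, 0], "claw": 58}]'

```text
time: 13.38
eef_pos: [0.5144, 0.1902, 0.2099]
tcp_rot: [0.999, 0.038, 0.0, 0.0]
contact_force: [-0.2, -0.5, -0.1]
opening: 0.577
```

Run:
```python
from h import *
s,m=st();c=cam('wrist');p,d=ctrl.read_camera('wrist');save('w9',p,1.4)
P=cloud(c,d);T=(P-s['eef_pos'])@m  # tool coords
hsv=cv2.cvtColor(p,cv2.COLOR_RGB2HSV).astype(int)
k=(d>0)&(abs(T[...,0])<.02)&(abs(T[...,1])>.02)&(abs(T[...,1])<.05)&(T[...,2]<.03)&(T[...,2]>-.03)
for sg in (1,-1):
    q=T[k&(T[...,1]*sg>0)]; print(sg,len(q),'tool z pct',np.round(np.percentile(q[:,2],[50,90,97,99.5]),4),'x',np.round(np.percentile(q[:,0],[2,50,98]),3),'|y| min',np.abs(q[:,1]).min())
hs=hsv;k=(hs[...,0]>100)&(hs[...,0]<125)&(hs[...,1]>120)&(P[...,2]>.125)&(P[...,2]<.14);print('knob top ctr',P[k].mean(0) if k.any() else None)
go([.5139,.1898,.096],4.45)
```

```text
t 13.38 tcp [0.5144 0.1902 0.2099] yaw 4.38 z [ 2.e-04 -1.e-04 -1.e+00] F [-0.22 -0.46 -0.15] T [ 0.04 -0.03  0.08] op 0.577 q6 1.66
1 1984 tool z pct [-0.0125  0.0053  0.01    0.0131] x [-0.009  0.008  0.013] |y| min 0.024091305389322436
-1 1973 tool z pct [-0.0125  0.0053  0.01    0.0126] x [-0.009  0.007  0.013] |y| min 0.024742762121260323
knob top ctr [0.52078604 0.18874556 0.13126179]
t 13.43 tcp [0.5144 0.1902 0.2101] yaw 4.38 z [ 7.e-04 -1.e-04 -1.e+00] F [-0.08 -0.58 -1.32] T [0.01 0.   0.01] op 0.580 q6 1.66
dpos [-0.0006  0.0003  0.1141] drot [ 0.0001 -0.0007 -0.0012]
```

View pics/w9.png

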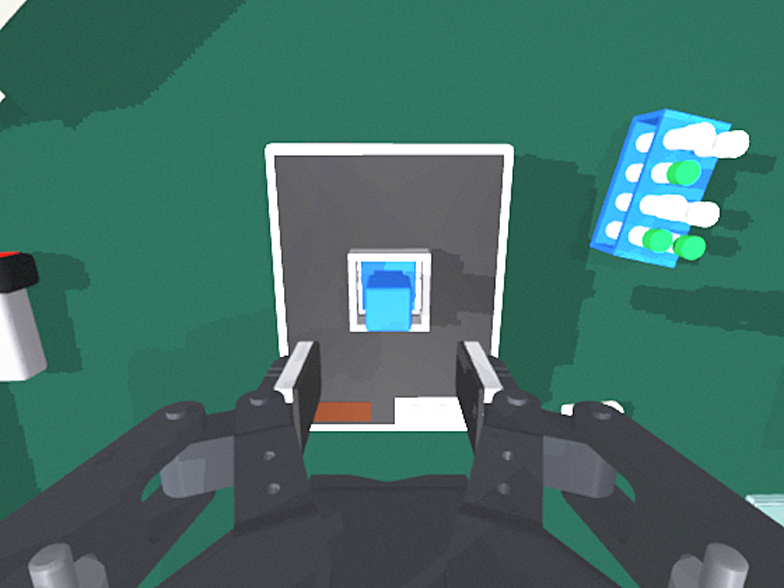

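Tips stand about 13 mm ahead of the TCP at this opening, so the TCP should go to z 0.094, which leaves the tips 3 mm above the shade. Opening to 85 % and descending.

carry_out --commands '[{"delta_pos": [-0.0006, 0.0003, 0.01], "delta_rot": [0, 0, -0.001], "claw": 88}, {"delta_pos": [-0.0006, 0.0003, 0.03], "delta_rot": [0, 0, -0.001], "claw": 88}, {"delta_pos": [-0.0006, 0.0003, 0.06], "delta_rot": [0, 0, -0.001], "claw": 88}, {"delta_pos": [-0.0006, 0.0003, 0.085], "delta_rot": [0, 0, -0.001], "claw": 88}, {"delta_pos": [-0.0006, 0.0003, 0.1], "delta_rot": [0, 0, -0.001], "claw": 88}, {"delta_pos": [-0.0006, 0.0003, 0.108], "delta_rot": [0, 0, -0.001], "claw": 88}, {"delta_pos": [-0.0006, 0.0003, 0.108], "delta_rot": [0, 0, -0.001], "claw": 88}, {"delta_pos": [-0.0006, 0.0003, 0.108], "delta_rot": [0, 0, -0.001], "claw": 88}]'

```text
time: 14.1
eef_pos: [0.5145, 0.1899, 0.1028]
tcp_rot: [0.999, 0.039, 0.001, -0.0]
contact_force: [0.6, 0.8, 0.9]
opening: 0.877
```

Run:
```python
from h import *
go([.5139,.1898,.094],4.45)
```

```text
t 14.10 tcp [0.5145 0.1899 0.1028] yaw 4.44 z [ 1.7e-03  1.0e-04 -1.0e+00] F [0.59 0.76 0.86] T [ 0.01 -0.07  0.01] op 0.877 q6 1.66
dpos [-0.0006  0.0001  0.0088] drot [ 0.     -0.0018 -0.0002]
```

carry_out --commands '[{"delta_pos": [-0.0006, 0.0001, 0.004], "delta_rot": [0, -0.0018, 0], "claw": 88}, {"delta_pos": [-0.0006, 0.0001, 0.0088], "delta_rot": [0, -0.0018, 0], "claw": 80}, {"delta_pos": [-0.0006, 0.0001, 0.0088], "delta_rot": [0, -0.0018, 0], "claw": 70}, {"delta_pos": [-0.0006, 0.0001, 0.0088], "delta_rot": [0, -0.0018, 0], "claw": 65}, {"delta_pos": [-0.0006, 0.0001, 0.0088], "delta_rot": [0, -0.0018, 0], "claw": 65}, {"delta_pos": [-0.0006, 0.0001, 0.0088], "delta_rot": [0, -0.0018, 0], "claw": 65}]'

```text
time: 14.6
eef_pos: [0.5141, 0.1898, 0.0943]
tcp_rot: [0.999, 0.039, 0.0, -0.0]
contact_force: [-0.5, 0.2, -0.3]
opening: 0.648
```

Run:
```python
from h import *
go([.5139,.1898,.094],4.45)
p,d=ctrl.read_camera('wrist');save('w10',p,1.4)
```

```text
t 14.60 tcp [0.5141 0.1898 0.0943] yaw 4.44 z [ 6.e-04  1.e-04 -1.e+00] F [-0.46  0.23 -0.29] T [-0.   -0.04 -0.06] op 0.648 q6 1.66
dpos [-0.0002  0.      0.0003] drot [-0.0001 -0.0006 -0.0002]
```

View pics/w10.png

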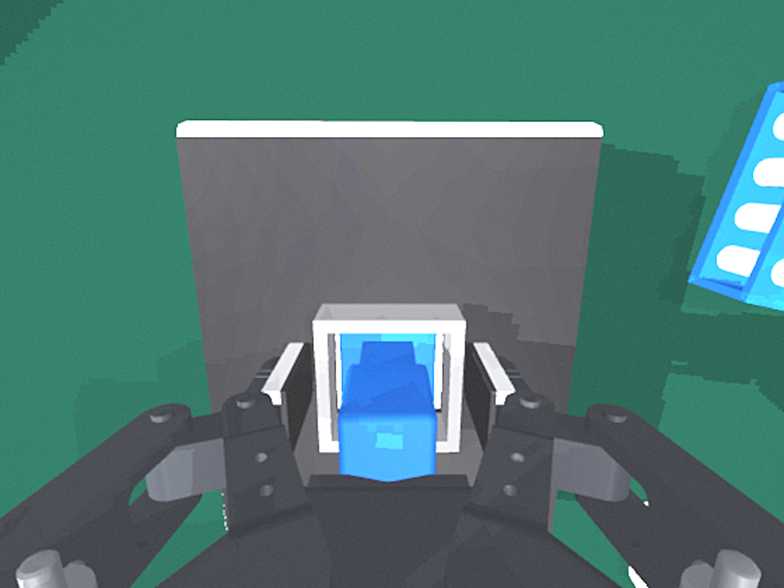

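The fingers straddle the collar evenly (collar sides at columns 314 and 466, pads at 302 and 475), and the knob stands clear between them. Closing.

carry_out --commands '[{"delta_pos": [0, 0, 0], "delta_rot": [0, 0, 0], "claw": 56}, {"delta_pos": [0, 0, 0], "delta_rot": [0, 0, 0], "claw": 45}, {"delta_pos": [0, 0, 0], "delta_rot": [0, 0, 0], "claw": 40}, {"delta_pos": [0, 0, 0], "delta_rot": [0, 0, 0], "claw": 40}, {"delta_pos": [0, 0, 0], "delta_rot": [0, 0, 0], "claw": 40}]' --force 40

```text
time: 15.07
eef_pos: [0.5141, 0.1897, 0.0944]
tcp_rot: [0.999, 0.039, 0.0, 0.0]
contact_force: [-0.5, 0.4, 2.0]
opening: 0.552
```

Run:
```python
from h import *
st()
```

```text
t 15.07 tcp [0.5141 0.1897 0.0944] yaw 4.44 z [ 6.e-04 -1.e-04 -1.e+00] F [-0.52  0.36  1.97] T [-0.08  0.15  0.01] op 0.552 q6 1.66
```

carry_out --commands '[{"delta_pos": [0, 0, -0.002], "delta_rot": [0, 0, 0], "claw": 40}, {"delta_pos": [0, 0, -0.005], "delta_rot": [0, 0, 0], "claw": 40}, {"delta_pos": [0, 0, -0.009], "delta_rot": [0, 0, 0], "claw": 40}, {"delta_pos": [0, 0, -0.014], "delta_rot": [0, 0, 0], "claw": 40}, {"delta_pos": [0, 0, -0.02], "delta_rot": [0, 0, 0], "claw": 40}, {"delta_pos": [0, 0, -0.02], "delta_rot": [0, 0, 0], "claw": 40}, {"delta_pos": [0, 0, -0.02], "delta_rot": [0, 0, 0], "claw": 40}]'

```text
time: 15.65
eef_pos: [0.5145, 0.1899, 0.1152]
tcp_rot: [0.999, 0.039, 0.001, -0.0]
contact_force: [0.5, 0.4, -2.4]
opening: 0.549
```

Run:
```python
from h import *
go([.5141,.1897,.27],4.44)
p,d=ctrl.read_camera('scene');save('s11',p[100:220,300:430],5)
p,d=ctrl.read_camera('wrist');save('w11',p)
```

```text
t 15.65 tcp [0.5145 0.1899 0.1152] yaw 4.44 z [ 2.e-03  2.e-04 -1.e+00] F [ 0.46  0.4  -2.37] T [-0.02 -0.   -0.03] op 0.549 q6 1.66
dpos [-1.000e-04  1.000e-04 -1.548e-01] drot [-0.     -0.002   0.0001]
```

View pics/s11.png

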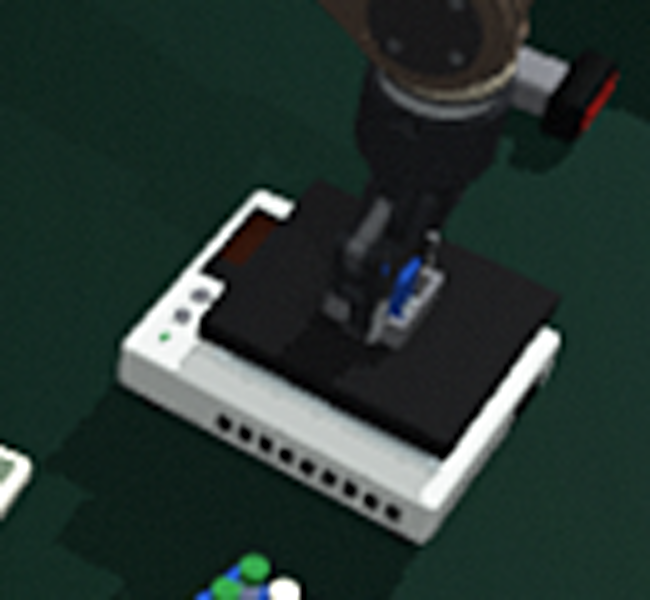

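View pics/w11.png

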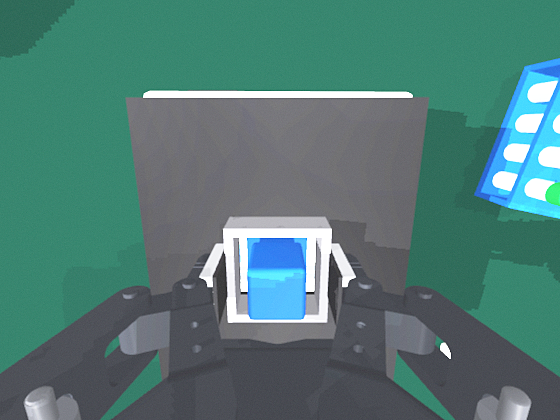

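The knob (276,280) has sunk relative to the collar, so only the shade is rising. Continuing straight up.

carry_out --commands '[{"delta_pos": [0, 0, -0.01], "delta_rot": [0, -0.002, 0], "claw": 40}, {"delta_pos": [0, 0, -0.022], "delta_rot": [0, -0.002, 0], "claw": 40}, {"delta_pos": [0, 0, -0.036], "delta_rot": [0, -0.002, 0], "claw": 40}, {"delta_pos": [0, 0, -0.052], "delta_rot": [0, -0.002, 0], "claw": 40}, {"delta_pos": [0, 0, -0.072], "delta_rot": [0, -0.002, 0], "claw": 40}, {"delta_pos": [0, 0, -0.097], "delta_rot": [0, -0.002, 0], "claw": 40}, {"delta_pos": [0, 0, -0.122], "delta_rot": [0, -0.002, 0], "claw": 40}, {"delta_pos": [0, 0, -0.13], "delta_rot": [0, -0.002, 0], "claw": 40}]'

```text
time: 16.42
eef_pos: [0.5161, 0.1902, 0.2505]
tcp_rot: [0.999, 0.039, 0.004, -0.001]
contact_force: [0.1, -0.4, -1.4]
opening: 0.548
```

Run:
```python
from h import *
go([.5141,-.04,.25],4.44)
p,d=ctrl.read_camera('scene');save('s12',p,1.4)
```

```text
t 16.42 tcp [0.5161 0.1902 0.2505] yaw 4.45 z [ 0.0075  0.0013 -1.    ] F [ 0.08 -0.42 -1.37] T [ 0.02 -0.04 -0.02] op 0.548 q6 1.66
dpos [-1.980e-02  2.294e-01  2.000e-04] drot [-0.0007 -0.0076  0.0002]
```

View pics/s12.png

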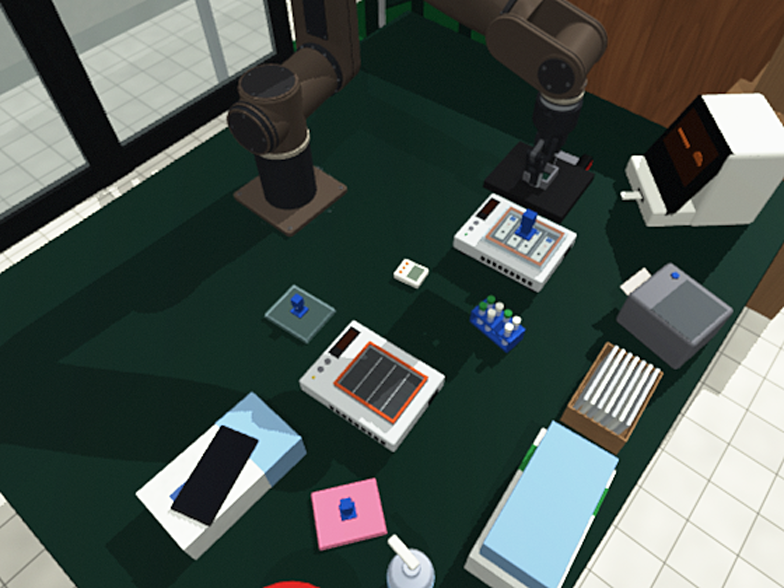

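The clear lid stays on its seat with the shade aloft. Moving the shade aside by 0.23 m.

carry_out --commands '[{"delta_pos": [-0.002, 0.02, 0], "delta_rot": [0, -0.0076, 0], "claw": 40}, {"delta_pos": [-0.005, 0.055, 0], "delta_rot": [0, -0.0076, 0], "claw": 40}, {"delta_pos": [-0.008, 0.09, 0], "delta_rot": [0, -0.0076, 0], "claw": 40}, {"delta_pos": [-0.011, 0.125, 0], "delta_rot": [0, -0.0076, 0], "claw": 40}, {"delta_pos": [-0.014, 0.16, 0], "delta_rot": [0, -0.0076, 0], "claw": 40}, {"delta_pos": [-0.017, 0.195, 0], "delta_rot": [0, -0.0076, 0], "claw": 40}, {"delta_pos": [-0.02, 0.22, 0], "delta_rot": [0, -0.0076, 0], "claw": 40}, {"delta_pos": [-0.02, 0.23, 0], "delta_rot": [0, -0.0076, 0], "claw": 40}]'

```text
time: 17.13
eef_pos: [0.5133, -0.0435, 0.2489]
tcp_rot: [0.999, 0.037, -0.001, -0.0]
contact_force: [-0.3, -0.5, -1.3]
opening: 0.554
```

Run:
```python
from h import *
go([.5141,-.04,.25],4.44)
```

```text
t 17.13 tcp [ 0.5133 -0.0435  0.2489] yaw 4.26 z [-1.3e-03  2.0e-04 -1.0e+00] F [-0.35 -0.52 -1.32] T [ 0.05 -0.03 -0.03] op 0.554 q6 1.21
dpos [ 0.0011 -0.0035 -0.0011] drot [-0.0003  0.0013 -0.0032]
```

Holding to settle, then final checks.

carry_out --commands '[{"delta_pos": [0, 0, 0], "delta_rot": [0, 0, 0], "claw": 40}, {"delta_pos": [0, 0, 0], "delta_rot": [0, 0, 0], "claw": 40}, {"delta_pos": [0, 0, 0], "delta_rot": [0, 0, 0], "claw": 40}, {"delta_pos": [0, 0, 0], "delta_rot": [0, 0, 0], "claw": 40}, {"delta_pos": [0, 0, 0], "delta_rot": [0, 0, 0], "claw": 40}, {"delta_pos": [0, 0, 0], "delta_rot": [0, 0, 0], "claw": 40}, {"delta_pos": [0, 0, 0], "delta_rot": [0, 0, 0], "claw": 40}, {"delta_pos": [0, 0, 0], "delta_rot": [0, 0, 0], "claw": 40}]'

```text
time: 17.8
eef_pos: [0.5133, -0.0431, 0.249]
tcp_rot: [0.999, 0.038, -0.001, -0.0]
contact_force: [-0.3, -0.1, -2.2]
opening: 0.548
```

Run:
```python
from h import *
st()
c=cam('scene');p,d=ctrl.read_camera('scene');save('s13',p,1.4);save('s13c',p[130:215,315:425],6);P=cloud(c,d)
hs=cv2.cvtColor(p,cv2.COLOR_RGB2HSV).astype(int)
k=(hs[...,0]>105)&(hs[...,0]<125)&(hs[...,1]>120)&(abs(P[...,0]-.516)<.03)&(abs(P[...,1]-.19)<.03)&(P[...,2]>.09);print('knob z max',np.percentile(P[k][:,2],[50,95]),P[k].mean(0))
b=(hs[...,2]<80)&(hs[...,1]<90)&(abs(P[...,2]-.233)<.03)&(P[...,1]<.05)&(P[...,1]>-.13)&(abs(P[...,0]-.51)<.09)
q=P[b];print(len(q),np.median(q[:,2]));A=np.c_[q[:,:2],np.ones(len(q))]
kk=abs(q[:,2]-np.median(q[:,2]))<.006;print('shade slope',np.linalg.lstsq(A[kk],q[kk,2],rcond=None)[0],kk.sum())
p,d=ctrl.read_camera('top');save('t13',p,1.4)
st()
```

```text
t 17.80 tcp [ 0.5133 -0.0431  0.249 ] yaw 4.30 z [-1.2e-03  2.0e-04 -1.0e+00] F [-0.33 -0.12 -2.25] T [0.05 0.03 0.01] op 0.548 q6 1.21
knob z max [0.12695176 0.1361216 ] [0.51847701 0.18499966 0.12150837]
2609 0.23157560918690434
shade slope [-0.00350386  0.00265907  0.23353183] 2341
t 17.90 tcp [ 0.5133 -0.0433  0.249 ] yaw 4.28 z [-1.2e-03  2.0e-04 -1.0e+00] F [ 0.64 -0.22 -2.5 ] T [-0.04  0.02 -0.03] op 0.549 q6 1.21
```

View pics/s13.png

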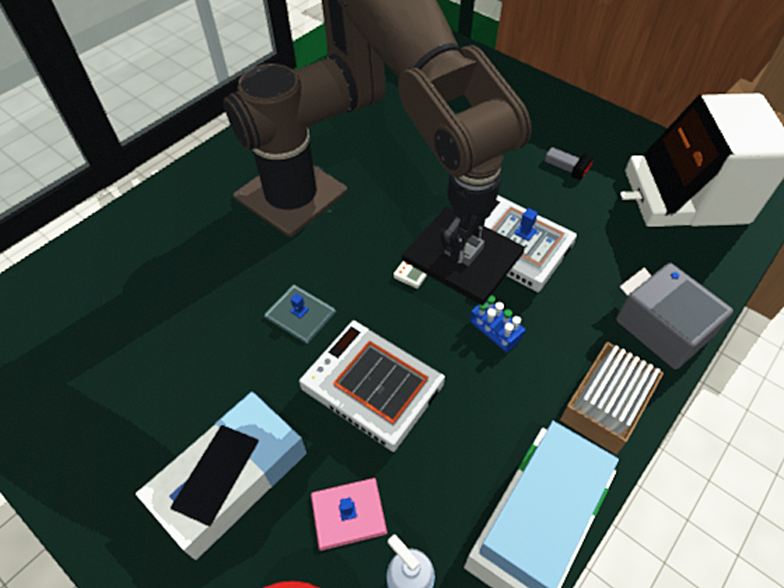

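View pics/s13c.png

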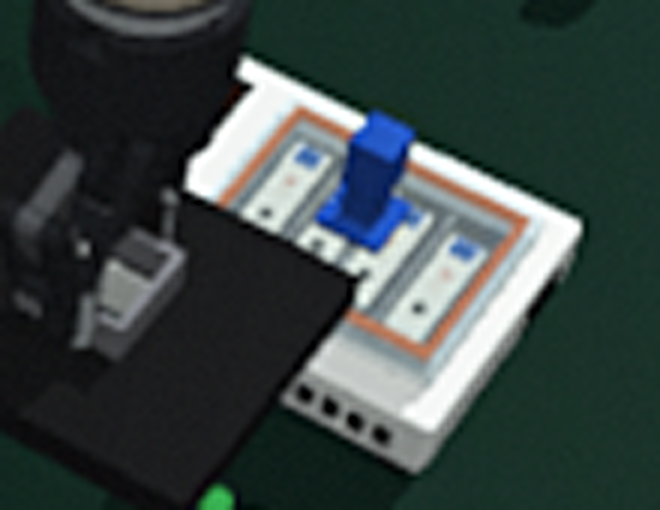

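View pics/t13.png

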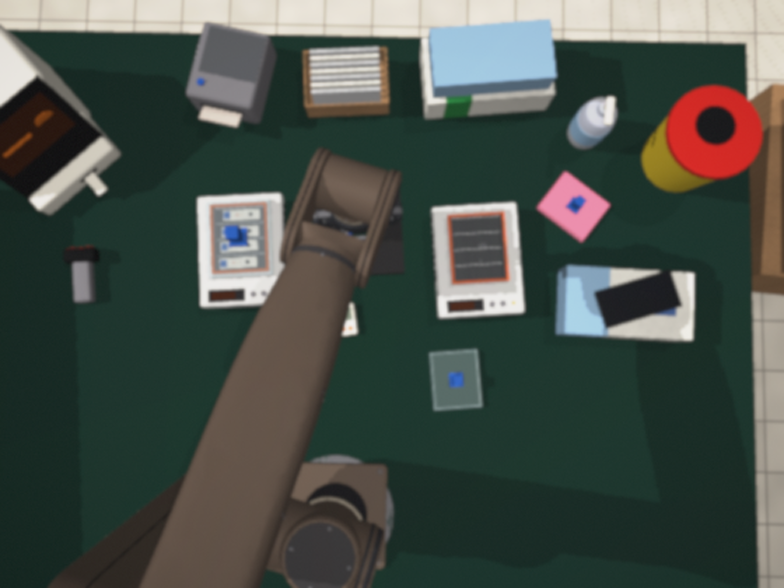

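The pictures show the shade level (slope under 0.004 rad), with its top at z 0.23 and its centre about 0.23 m from the clear lid. The clear lid is square on the seal with its knob at the seated height, and nothing else has moved. Handing in.

```bash
python3 -c "
from h import *
print(ctrl.sign_off())"
```

```text
the job is handed in; nothing more can be done
None
```

The job is handed in; no verdict was reported. I lifted both lids together by the blue knob and lowered them onto the loaded incubator, feeling for the seat. First contact came at TCP z 0.121 m. I stopped at 0.120 m, the height predicted from the deck levels, with about 4 N on the seal, and let go. I then gripped the grey collar at 40 N and lifted the shade straight off. It is held still between the incubators.

**Last checks**
- **Seating:** the shade top stood 21.2 mm above the deck after placing, against 21.1 mm at the start. I made no separate height check of the clear lid alone after the shade came off. It looks square on the seal in both camera views.
- **Shade:** its top is at z 0.23 m, it is level within 0.004 rad, and its centre is about 0.23 m aside of the clear lid. The final wrist reading was about 2.5 N, noisy, against a shade weight of about 1.4 N.
- **Surroundings:** the cassettes and the other things on the table look unmoved by eye in the pictures.

**What disagreed**
- The coarse top-camera fix of the seal was 2–3 mm off the wrist camera's; I used the wrist camera and the skirt slid over the rim without touching.
- At the seat there was a side force of about 2.5 N, which was gone on release.
- After release the shade sat about 2 mm off-centre on the clear lid, so I centred the collar grip on the shade.
- From the scene camera's slant the shade hides part of the loaded incubator, but it is physically wholly to one side of the clear lid.

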